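Restock the button tray

ROBOT

A 7-joint arm with a two-finger parallel gripper is mounted at the origin on the work surface. World frame = base frame: x ahead of the robot, y to its left, z up, the work surface at z = 0. Lengths are in m, angles in rad, forces in N, time in s.
With the tool pointing down it reaches from about 0.425 to 0.825 m from the base axis. Payload 3.6 kg.
Tool frame: the origin (TCP) lies on the centre line of the jaws, within the pads' length; the fingertips stand arm.tcp_to_tips ahead of it and the grasp point (between the pads) lies 8 mm behind it (arm.tcp_to_tips is the distance from the TCP to the fingertips, in m); z points along the fingers, y is the direction in which the jaws open and shut (so a half turn about z gives the same grasp; the last joint's range is limited). The gripper opens to 85 mm and grips with 20 to 120 N. Pads are 22 mm wide; open, the fingers measure 114 mm over their backs; the gripper's body (76 mm by 85 mm) begins 54 mm behind the grasp point. The pads swing forward as they close: fully open they stand 13 mm farther back than shut.
Start: joints at [-1.198, 0.615, -0.013, 1.423, 0.008, 1.103, -0.04], TCP at [0.253, 0.599, 0.205] pointing down, gripper open.
Joint ranges: [-3.12, 3.12], [-0.3, 2.06], [-1.34, 1.32], [0.26, 2.42], [-1.36, 4.5], [0.01, 1.98], [-2.84, 2.84]. Speed limits (rad/s): [2.79, 2.79, 3.14, 3.14, 3.14, 3.14, 3.14].

INTERFACE

Orientations are given as a unit quaternion [x, y, z, w].
In Python, from plant import arm, viewer gives the robot as it stands.
- The arm moves only by the tool send_rows, never from a script. Its argument "targets" is a list of rows, each an object with "gripper": the finger opening in mm, from 0 to 85.4; "slide": the shift along the world's x, y, z in mm, a list of three; "turn": the turn about the world's z in rad. A call has 1 to 12 rows; each row shifts and turns the pose as measured when the row begins; what a row does not reach is not made up. A row lasts 1/8 s, in which the tool goes at most 62.5 mm and 10.7 degrees, less where a joint would pass 70% of its speed; a pose out of reach is approached as far as the arm can. A call is refused whole if a number of a shift passes 62.5 or a number of a turn 0.188, either way. A call with a gripper value outside its range is refused whole. The fingers move at their own pace and stop on an object; "grip_force" is the grip in N (left out, the last holds). Time passes only in rows, so rows that do not move let the fingers close. It gives the time, the measured TCP pose, the force and the opening at its end, in the units of the state.
- arm.state(): the state, without advancing time (a new reading comes with each control period).
- viewer.read_camera(name): name is "side" or "top" or "wrist"; returns a dict with "frame" (420x560x3 uint8, blue, green, red), "fx", "fy", "cx", "cy" (pixels), "k1" (the pictures are not rectified: a ray, as slopes to the right and down, at radius r is drawn at 1 + k1 r^2 times it, then the intrinsics apply), "xyz" and "orientation" of the camera in the world. Camera axes: x right, y down, z forward; pixel columns grow to the right and rows downward; lengths in m; the calibration is good to about 2 mm. A picture is of the moment at which its call begins. There is no depth.
- arm.sign_off(): hands the job in, once; it reports no verdict.
The state is a dict: "clock": time; "joint_positions": joint angles; "dq": joint speeds; "joint_torque": joint torques, N m; "eef_pos": TCP position; "orientation": TCP orientation; "contact_force": force on the tool from outside, world axes, zero at the start; "ft_torque": the same for the moment, N m; "opening": finger opening in m.
Only numpy, scipy, OpenCV 4.12 (cv2) and the standard library are available. Lean on these libraries where they do the work, as an engineer would, in place of code of your own. Each camera call takes 0.05 s, during which the arm holds its last target.

TASK

Put the loose button jars away: stand each one upright in the tray lane that already holds a jar of the same colour, in the free space in front of that jar, setting the glass down gently rather than dropping it. Leave the black jar, which has no lane in the tray, where it stands, and do not shift the jars already in the tray.

Things in the scene. Friction and masses are not known exactly. Their poses are not given: they have to be found in the camera images.
- jar_red: Loose jar to put away: upright glass jar of red buttons, 50 mm across and 68 mm high: straight glass to 50 mm, aluminium lid (also 50 mm across) to 64 mm, a red sample button 31 mm across on the lid; about 160 g. Origin at the centre of its underside, z up. Starts standing on the table to the robot's right; places are shuffled. 
- jar_blue: Loose jar to put away: upright glass jar of blue buttons, 50 mm across and 68 mm high: straight glass to 50 mm, aluminium lid (also 50 mm across) to 64 mm, a blue sample button 31 mm across on the lid; about 160 g. Origin at the centre of its underside, z up. Starts standing on the table to the robot's right; places are shuffled. 
- jar_yellow: Loose jar to put away: upright glass jar of yellow buttons, 50 mm across and 68 mm high: straight glass to 50 mm, aluminium lid (also 50 mm across) to 64 mm, a yellow sample button 31 mm across on the lid; about 160 g. Origin at the centre of its underside, z up. Starts standing on the table to the robot's right; places are shuffled. 
- jar_green: Loose jar to put away: upright glass jar of green buttons, 50 mm across and 68 mm high: straight glass to 50 mm, aluminium lid (also 50 mm across) to 64 mm, a green sample button 31 mm across on the lid; about 160 g. Origin at the centre of its underside, z up. Starts standing on the table to the robot's right; places are shuffled. 
- jar_black: Loose jar to leave where it stands: upright glass jar of black buttons, 50 mm across and 68 mm high: straight glass to 50 mm, aluminium lid (also 50 mm across) to 64 mm, a black sample button 31 mm across on the lid; about 160 g. Origin at the centre of its underside, z up. Starts standing on the table to the robot's right; places are shuffled. Only things under 35 mm high lie among the jars.
- stock_red: Jar already in the tray, loose, to leave in place: upright glass jar of red buttons, 50 mm across and 68 mm high: straight glass to 50 mm, aluminium lid (also 50 mm across) to 64 mm, a red sample button 31 mm across on the lid; about 160 g. Origin at the centre of its underside, z up. Stands mid-width in one lane of the tray, at its far end, at about tray x = +46 mm; which lane changes.
- stock_blue: Jar already in the tray, loose, to leave in place: upright glass jar of blue buttons, 50 mm across and 68 mm high: straight glass to 50 mm, aluminium lid (also 50 mm across) to 64 mm, a blue sample button 31 mm across on the lid; about 160 g. Origin at the centre of its underside, z up. Stands mid-width in one lane of the tray, at its far end, at about tray x = +46 mm; which lane changes.
- stock_yellow: Jar already in the tray, loose, to leave in place: upright glass jar of yellow buttons, 50 mm across and 68 mm high: straight glass to 50 mm, aluminium lid (also 50 mm across) to 64 mm, a yellow sample button 31 mm across on the lid; about 160 g. Origin at the centre of its underside, z up. Stands mid-width in one lane of the tray, at its far end, at about tray x = +46 mm; which lane changes.
- stock_green: Jar already in the tray, loose, to leave in place: upright glass jar of green buttons, 50 mm across and 68 mm high: straight glass to 50 mm, aluminium lid (also 50 mm across) to 64 mm, a green sample button 31 mm across on the lid; about 160 g. Origin at the centre of its underside, z up. Stands mid-width in one lane of the tray, at its far end, at about tray x = +46 mm; which lane changes.
- tray: Fixed pine tray, 172 (x) by 336 (y) mm; walls and dividers 8 mm thick, tops 30 mm above the table, floor 6 mm thick. Dividers along x make four lanes centred at tray y = -123, -41, 41, 123 mm, each 74 mm wide, 156 mm long inside; their near half is empty, a jar fits at tray x = -46 mm. Origin: centre of underside; x away from the robot (within 15 degrees), y to its left, z up.

How it is judged:
By the outcome, as a careful person would: the job done as asked, in the order asked, and still so for the second after the job is handed in, with the robot touching nothing.
It also fails if it takes over 99 s, if anything falls off the work surface, if the arm or the gripper's body presses on something with over 40 N, if the wrist force passes 120 N, or if a joint passes its speed limit or range.

## Working session

There is one attempt and no reset: what is moved stays moved. The work goes in short steps, Python scripts to look and compute and a tool call to move; the robot and the scene stay as the last step left them, time stands still between calls to the robot, and variables do not carry over. Pictures are saved under pics/ and viewed, and the job is handed in when it is done.

Besides the shell and the picture viewer there is one more tool, called after "Emit:" by a JSON object that holds its "method" and its "body", one argument or row to a line. send_rows: Moves the arm, as the interface text tells. Its arguments: {"type":"object","properties":{"targets":{"type":"array","items":{"type":"object","properties":{"gripper":{"type":"number"},"slide":{"type":"array","items":{"type":"number"}},"turn":{"type":"number"}}}},"grip_force":{"type":"number"}},"required":["targets"]}

```bash
ls; mkdir -p pics
python3 - <<'E'
from plant import arm, viewer
import cv2
s=arm.state(); print(s, arm.tcp_to_tips)
for n in ("top","side"):
    c=viewer.read_camera(n); cv2.imwrite(f"pics/{n}0.png",c["frame"]); c.pop("frame"); print(n,c)
E
```

```text
pics
{'clock': 0.0, 'joint_positions': array([-1.19749376,  0.61592941, -0.01263734,  1.4249136 ,  0.00806596,
        1.10340413, -0.04041587]), 'dq': array([ 0.00149367,  0.00170398,  0.00140766,  0.00284598, -0.0005016 ,
       -0.00287771,  0.00047354]), 'joint_torque': array([ 1.80394040e-04, -4.69220388e+01,  2.59313118e-01, -1.71035385e+01,
        9.95434471e-03,  9.66571213e-03,  1.82593345e-05]), 'eef_pos': array([0.2526489 , 0.5979763 , 0.20412668]), 'orientation': array([ 1.98546676e-01,  9.80090567e-01, -1.27645686e-03, -2.60650848e-04]), 'contact_force': array([ 0.01181882, -0.22647123,  0.26914067]), 'ft_torque': array([ 0.02542446, -0.00649081,  0.00331662]), 'opening': 0.0856001376621259} 0.011
top {'fx': 444.08885951929466, 'fy': 444.08885951929466, 'cx': 271.8344511699143, 'cy': 204.80660575840534, 'k1': -0.04907512800077648, 'xyz': array([4.27994363e-01, 6.26958834e-04, 1.02874305e+00]), 'orientation': array([ 0.70794421, -0.70234937,  0.05717645, -0.04744685])}
side {'fx': 478.1258815989585, 'fy': 478.1258815989585, 'cx': 272.3637435268256, 'cy': 212.96120939630953, 'k1': -0.0833637765446701, 'xyz': array([ 0.24140233, -0.90296299,  0.90335567]), 'orientation': array([ 0.90038257, -0.15504341,  0.06444951, -0.40139636])}
```

View pics/top0.png

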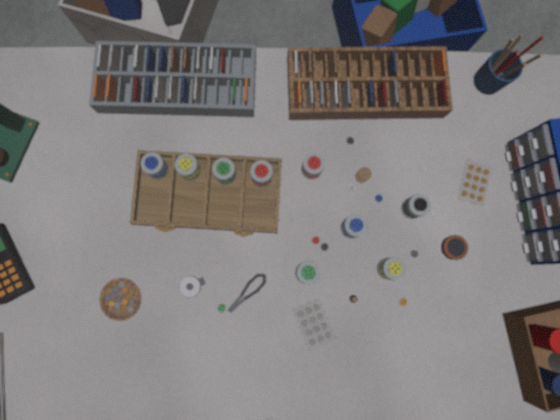

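View pics/side0.png

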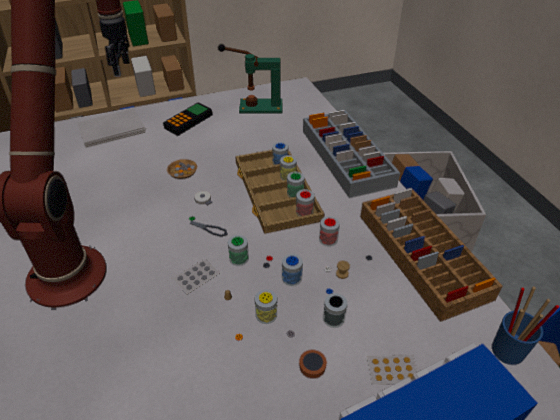

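The top view shows the tray lanes from left (+y): blue (152,163), yellow (186,164), green (224,168) and red (261,171). Loose jars: red (314,165), blue (354,226), green (308,272), yellow (393,268) and black (418,205). Next I'll measure the buttons.

```bash
cat > h.py <<'E'
import numpy as np, cv2
from scipy.spatial.transform import Rotation as R
from plant import arm, viewer
def K(c): return np.array([[c["fx"],0,c["cx"]],[0,c["fy"],c["cy"]],[0,0,1]])
def ray(c,uv):
    p=cv2.undistortPoints(np.array([[uv]],float),K(c),np.array([c["k1"],0,0,0]))[0,0]
    return R.from_quat(c["orientation"]).apply([p[0],p[1],1])
def plane(c,uv,z):
    d=ray(c,uv); return c["xyz"]+d*(z-c["xyz"][2])/d[2]
def proj(c,P):
    r=R.from_quat(c["orientation"]).inv()
    q=r.apply(np.atleast_2d(P)-c["xyz"])
    return cv2.projectPoints(q,np.zeros(3),np.zeros(3),K(c),np.array([c["k1"],0,0,0.]))[0][:,0]
def tri(c1,u1,c2,u2):
    d1,d2=ray(c1,u1),ray(c2,u2)
    t=np.linalg.lstsq(np.c_[d1,-d2],c2["xyz"]-c1["xyz"],rcond=None)[0]
    a=c1["xyz"]+t[0]*d1;b=c2["xyz"]+t[1]*d2
    return (a+b)/2,np.linalg.norm(a-b)
def masks(f):
    h=cv2.cvtColor(f,cv2.COLOR_BGR2HSV);H,S,V=h[...,0],h[...,1],h[...,2]
    return {"red":((H<6)|(H>172))&(S>150)&(V>70),"blue":(H>105)&(H<125)&(S>120)&(V>60),
     "yellow":(H>22)&(H<35)&(S>110)&(V>90),"green":(H>45)&(H<85)&(S>90)&(V>50),"black":(V<40)}
def blobs(c,amin=40,amax=400):
    out={}
    for n,m in masks(c["frame"]).items():
        m=cv2.morphologyEx(m.astype(np.uint8),cv2.MORPH_CLOSE,np.ones((3,3)))
        k,l,st,ce=cv2.connectedComponentsWithStats(m)
        out[n]=[(ce[i].round(1).tolist(),int(st[i,4]),st[i,2:4].tolist()) for i in range(1,k) if amin<st[i,4]<amax]
    return out
E
python3 - <<'E'
from h import *
c=viewer.read_camera("top")
for n,b in blobs(c).items():
    for uv,a,wh in b:
        if 125<uv[0]<470 and 130<uv[1]<300: print(n,uv,a,wh,plane(c,uv,.068).round(4))
cv2.imwrite("pics/top1.png",cv2.resize(c["frame"][140:300,120:450],None,fx=2.4,fy=2.4,interpolation=cv2.INTER_CUBIC))
d=viewer.read_camera("side")
for n,b in blobs(d,40,800).items():
    for uv,a,wh in b:
        if 220<uv[0]<380 and 130<uv[1]<380: print(n,uv,a,wh,plane(d,uv,.068).round(4))
cv2.imwrite("pics/side1.png",cv2.resize(d["frame"][130:390,170:380],None,fx=2.2,fy=2.2,interpolation=cv2.INTER_CUBIC))
E
```

```text
red [261.6, 171.3] 47 [9, 8] [0.6461 0.011  0.068 ]
blue [150.8, 162.3] 88 [11, 10] [0.6644 0.2572 0.068 ]
blue [355.9, 224.7] 95 [11, 11] [ 0.5291 -0.196   0.068 ]
yellow [185.0, 163.3] 93 [11, 11] [0.6627 0.1811 0.068 ]
yellow [394.6, 268.0] 103 [12, 11] [ 0.4357 -0.2784  0.068 ]
green [222.8, 167.7] 90 [11, 11] [0.6535 0.097  0.068 ]
green [307.8, 271.6] 73 [11, 11] [ 0.4272 -0.0903  0.068 ]
red [304.9, 194.3] 54 [11, 7] [0.6501 0.0156 0.068 ]
red [329.7, 221.9] 66 [11, 8] [ 0.6681 -0.108   0.068 ]
blue [279.9, 145.5] 41 [9, 6] [0.6669 0.2609 0.068 ]
blue [291.7, 260.2] 88 [12, 9] [ 0.5294 -0.1981  0.068 ]
blue [287.6, 277.9] 55 [14, 11] [ 0.5012 -0.2455  0.068 ]
yellow [287.9, 159.1] 43 [10, 6] [0.6646 0.1849 0.068 ]
yellow [265.4, 297.1] 120 [14, 11] [ 0.4362 -0.2803  0.068 ]
yellow [264.5, 314.6] 112 [19, 13] [ 0.4194 -0.3238  0.068 ]
green [295.3, 175.8] 51 [10, 7] [0.6556 0.1014 0.068 ]
green [293.9, 189.4] 96 [16, 12] [0.6296 0.0455 0.068 ]
green [237.0, 240.8] 78 [11, 9] [ 0.4261 -0.0928  0.068 ]
green [238.3, 256.6] 163 [19, 12] [ 0.4143 -0.1445  0.068 ]
black [335.6, 301.3] 106 [12, 11] [ 0.5759 -0.3429  0.068 ]
```

View pics/top1.png

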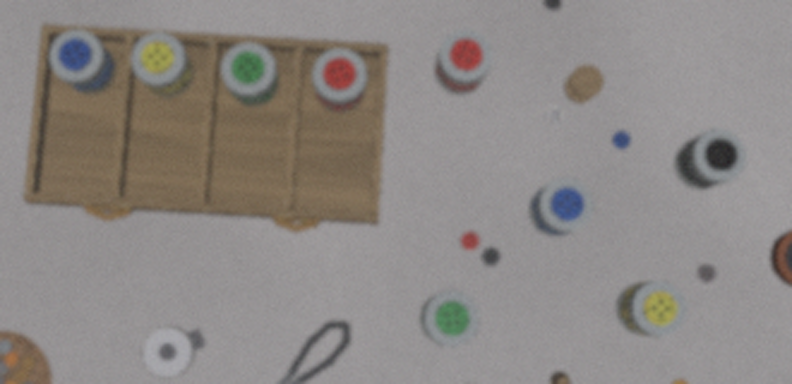

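View pics/side1.png

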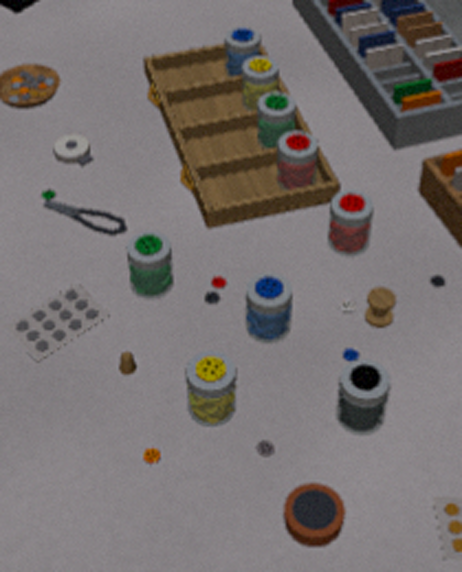

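The two views agree to 2–4 mm. The objects around the jars are low. Next come the tray frame from its corners and the averaged positions.

```bash
cat > m.py <<'E'
from h import *
T=viewer.read_camera("top");S=viewer.read_camera("side")
bt,bs=blobs(T,30),blobs(S,30,800)
for n in bt:
    for uv,a,wh in bt[n]:
        if not(125<uv[0]<470 and 130<uv[1]<300): continue
        for vs,a2,w2 in bs[n]:
            p,g=tri(T,uv,S,vs)
            if g<.006 and abs(p[2]-.068)<.015:
                print(n,"tri",p.round(4),"gap",round(g,4),"mean",((plane(T,uv,p[2]*0+.070)+plane(S,vs,.070))/2).round(4))
E
python3 - <<'E'
exec(open("m.py").read())
f=T["frame"];h=cv2.cvtColor(f,cv2.COLOR_BGR2HSV)
m=((h[...,0]>10)&(h[...,0]<24)&(h[...,1]>75)).astype(np.uint8)
m[:125]=0;m[:,:125]=0;m[:,290:]=0;m[240:]=0
m=cv2.morphologyEx(m,cv2.MORPH_CLOSE,np.ones((9,9)));m=cv2.morphologyEx(m,cv2.MORPH_OPEN,np.ones((25,25)))
cn=max(cv2.findContours(m,0,2)[0],key=cv2.contourArea)
r=cv2.minAreaRect(cn);print(r)
q=cv2.boxPoints(r)
print(q.round(1).tolist())
man=np.array([[137.9,150],[281.3,158.3],[277.5,232.5],[130.8,224.2]])
for Q in(q,man):
  W=np.array([plane(T,u,.03) for u in Q]);print(W.round(4),W.mean(0).round(4),[np.linalg.norm(W[i]-W[i-1]).round(4) for i in range(4)])
E
```

```text
red tri [0.649  0.0134 0.07  ] gap 0.0003 mean [0.649  0.0134 0.07  ]
blue tri [0.6644 0.2564 0.0712] gap 0.0016 mean [0.6649 0.2575 0.07  ]
blue tri [ 0.5295 -0.197   0.0667] gap 0.0006 mean [ 0.5288 -0.198   0.07  ]
yellow tri [0.6622 0.1804 0.0718] gap 0.0013 mean [0.6629 0.1818 0.07  ]
yellow tri [ 0.4362 -0.279   0.0663] gap 0.0008 mean [ 0.4357 -0.2798  0.07  ]
green tri [0.653  0.0962 0.0723] gap 0.001 mean [0.6538 0.0978 0.07  ]
green tri [ 0.4261 -0.0909  0.0665] gap 0.0003 mean [ 0.4257 -0.0924  0.07  ]
((205.3695068359375, 203.54458618164062), (143.73419189453125, 49.908775329589844), 2.935673236846924)
[[132.3000030517578, 224.8000030517578], [134.89999389648438, 174.89999389648438], [278.3999938964844, 182.3000030517578], [275.8999938964844, 232.10000610351562]]
[[ 0.5286  0.3024  0.03  ]
 [ 0.6436  0.3026  0.03  ]
 [ 0.6293 -0.0274  0.03  ]
 [ 0.5148 -0.0222  0.03  ]] [0.5791 0.1389 0.03  ] [np.float64(0.3248), np.float64(0.115), np.float64(0.3303), np.float64(0.1146)]
[[ 0.7028  0.2988  0.03  ]
 [ 0.686  -0.0338  0.03  ]
 [ 0.5141 -0.0258  0.03  ]
 [ 0.5299  0.3059  0.03  ]] [0.6082 0.1363 0.03  ] [np.float64(0.173), np.float64(0.333), np.float64(0.1721), np.float64(0.3321)]
```

Emit:
{"method": "send_rows", "body": {
  "targets": [
    {"slide": [30, -50, 0], "turn": 0.03, "gripper": 85},
    {"slide": [30, -50, 0], "turn": 0.03, "gripper": 85},
    {"slide": [30, -50, 0], "turn": 0.03, "gripper": 85},
    {"slide": [30, -50, 0], "turn": 0.03, "gripper": 85},
    {"slide": [30, -50, 0], "turn": 0.03, "gripper": 85},
    {"slide": [30, -50, 0], "turn": 0.03, "gripper": 85},
    {"slide": [30, -50, 0], "turn": 0.03, "gripper": 85},
    {"slide": [30, -50, 0], "turn": 0.03, "gripper": 85},
    {"slide": [30, -50, 0], "turn": 0.03, "gripper": 85},
    {"slide": [30, -50, 0], "turn": 0.03, "gripper": 85},
    {"slide": [30, -50, 0], "turn": 0.03, "gripper": 85},
    {"slide": [30, -50, 0], "turn": 0.03, "gripper": 85}
  ],
  "grip_force": 40
}}

```text
clock: 1.8
eef_pos: [0.6181, -0.0147, 0.2059]
orientation: [0.007, 1.0, 0.003, 0.001]
contact_force: [0.8, 0.6, -0.3]
opening: 0.0848
```

Run:
```python
from h import *
c=viewer.read_camera("wrist");cv2.imwrite("pics/w0.png",c["frame"]);print({k:v for k,v in c.items() if k!="frame"})
print(arm.state()["eef_pos"])
for n,b in blobs(c,200,20000).items():
    for uv,a,wh in b: print(n,uv,a,wh,plane(c,uv,.068).round(4))
T=viewer.read_camera("top");print(plane(T,(314.2,162.5),.068))
```

```text
{'fx': 310.46103856233276, 'fy': 310.46103856233276, 'cx': 278.3352430115126, 'cy': 213.08050013115505, 'k1': 0.008954742330989272, 'xyz': array([ 0.53818997, -0.01554136,  0.37429697]), 'orientation': array([0.70340518, 0.69335732, 0.11159175, 0.10965428])}
[ 0.62172333 -0.0275063   0.20550458]
red [298.8, 224.4] 354 [21, 22] [0.6505 0.0059 0.068 ]
red [189.3, 242.5] 333 [21, 22] [ 0.6693 -0.1109  0.068 ]
blue [75.4, 107.4] 505 [27, 28] [ 0.5318 -0.2021  0.068 ]
blue [531.5, 234.8] 419 [22, 24] [0.666  0.2525 0.068 ]
yellow [458.7, 234.2] 464 [25, 25] [0.6642 0.1756 0.068 ]
green [379.7, 227.5] 396 [21, 24] [0.6553 0.0912 0.068 ]
green [349.5, 365.0] 214 [8, 34] [0.8357 0.0696 0.068 ]
[ 0.66737331 -0.10571666  0.068     ]
```

View pics/w0.png

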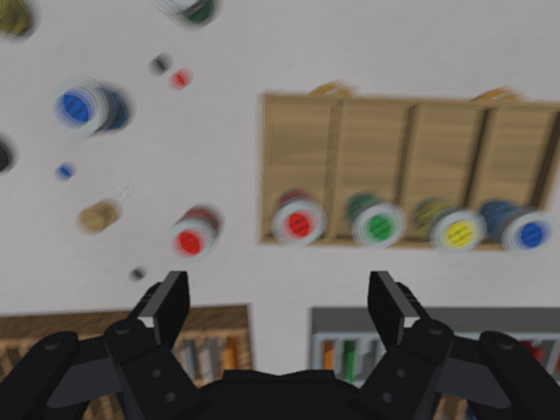

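The wrist view is motion-blurred: red jar at (189,242), tray at right, order confirmed. Moving above red at (0.668, -0.1075).

Emit:
{"method": "send_rows", "body": {
  "targets": [
    {"slide": [23, -40, -30], "turn": -0.015, "gripper": 85},
    {"slide": [17, -30, -30], "turn": -0.015, "gripper": 85},
    {"slide": [0, 0, 0], "gripper": 85},
    {"slide": [0, 0, 0], "gripper": 85}
  ]
}}

```text
$.targets[2]: bad value
```

```bash
cat > w.py <<'E'
import sys
from h import *
c=viewer.read_camera("wrist");cv2.imwrite(sys.argv[1],c["frame"])
s=arm.state();print(s["eef_pos"].round(4),s["orientation"].round(4),s["opening"].round(4),s["clock"])
for n,b in blobs(c,200,20000).items():
    for uv,a,wh in b: print(n,uv,a,wh,plane(c,uv,.068).round(4))
E
python3 w.py pics/w1.png
```

```text
Traceback (most recent call last):
  File "w.py", line 4, in <module>
    s=arm.state();print(s["eef_pos"].round(4),s["orientation"].round(4),s["opening"].round(4),s["clock"])
                                                                        ^^^^^^^^^^^^^^^^^^
AttributeError: 'float' object has no attribute 'round'
```

Emit:
{"method": "send_rows", "body": {
  "targets": [
    {"slide": [23, -40, -30], "turn": -0.015, "gripper": 85},
    {"slide": [17, -30, -30], "turn": -0.015, "gripper": 85},
    {"slide": [0, 0, 0], "turn": 0, "gripper": 85},
    {"slide": [0, 0, 0], "turn": 0, "gripper": 85}
  ]
}}

```text
clock: 2.45
eef_pos: [0.659, -0.0822, 0.145]
orientation: [0.023, 1.0, 0.005, 0.002]
contact_force: [-0.2, 0.5, 0.7]
opening: 0.0849
```

```bash
sed -i 's/s\["opening"\].round(4)/s["opening"]/' w.py
python3 w.py pics/w1.png
```

```text
[ 0.6587 -0.0825  0.1449] [0.0231 0.9997 0.0044 0.0017] 0.08480341715040332 2.5
red [230.9, 16.9] 314 [19, 22] [ 0.5159 -0.1088  0.068 ]
red [393.3, 194.2] 1016 [37, 35] [0.6473 0.0117 0.068 ]
red [250.3, 222.5] 888 [35, 33] [ 0.6661 -0.1066  0.068 ]
blue [106.1, 43.7] 1562 [45, 48] [ 0.5286 -0.1973  0.068 ]
blue [153.3, 75.1] 201 [29, 29] [ 0.55   -0.1681  0.068 ]
blue [86.8, 142.1] 231 [17, 17] [ 0.5946 -0.2268  0.068 ]
yellow [551.5, 188.4] 347 [20, 51] [0.6487 0.1394 0.068 ]
green [498.2, 195.1] 1069 [39, 36] [0.6523 0.0974 0.068 ]
black [10.2, 129.4] 353 [21, 32] [ 0.5829 -0.2815  0.068 ]
```

View pics/w1.png

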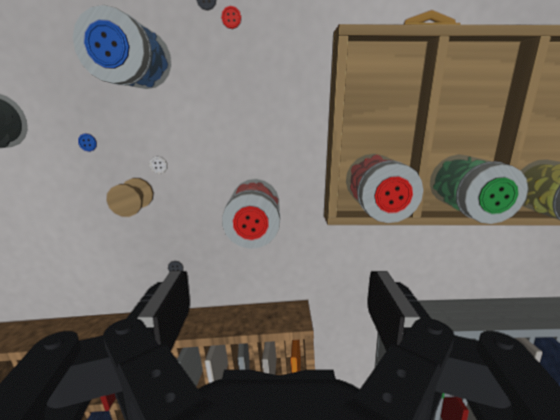

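Sharp view now: red jar at (250,222) → (0.666, -0.1066), which agrees with the other views.

Run:
```python
from h import *
c=viewer.read_camera("wrist")
for u in [(337,26),(328,223)]: print(plane(c,u,.03).round(4))
```

```text
[ 0.5159 -0.0291  0.03  ]
[ 0.6834 -0.0355  0.03  ]
```

Emit:
{"method": "send_rows", "body": {
  "targets": [
    {"slide": [7.5, -24.5, 0], "turn": 0, "gripper": 85},
    {"slide": [0, 0, 0], "turn": 0, "gripper": 85},
    {"slide": [0, 0, 0], "turn": 0, "gripper": 85}
  ]
}}

```text
clock: 2.92
eef_pos: [0.6678, -0.1069, 0.1479]
orientation: [0.022, 1.0, 0.004, 0.004]
contact_force: [0.4, 0.2, -0.2]
opening: 0.0853
```

Emit:
{"method": "send_rows", "body": {
  "targets": [
    {"slide": [0, 0, -40], "turn": 0, "gripper": 85},
    {"slide": [0, 0, -40], "turn": 0, "gripper": 85},
    {"slide": [0, 0, -15], "turn": 0, "gripper": 85},
    {"slide": [0, 0, 0], "turn": 0, "gripper": 85}
  ]
}}

```text
clock: 3.42
eef_pos: [0.6696, -0.1062, 0.0534]
orientation: [0.021, 1.0, 0.005, 0.007]
contact_force: [-0.2, 0.1, 0.3]
opening: 0.085
```

Emit:
{"method": "send_rows", "body": {
  "targets": [
    {"slide": [-3, 0, -11], "turn": 0, "gripper": 85},
    {"slide": [0, 0, 0], "turn": 0, "gripper": 85},
    {"slide": [0, 0, 0], "turn": 0, "gripper": 60},
    {"slide": [0, 0, 0], "turn": 0, "gripper": 45},
    {"slide": [0, 0, 0], "turn": 0, "gripper": 45},
    {"slide": [0, 0, 0], "turn": 0, "gripper": 45}
  ],
  "grip_force": 35
}}

```text
clock: 4.18
eef_pos: [0.6699, -0.1065, 0.0468]
orientation: [0.021, 1.0, 0.004, 0.011]
contact_force: [-0.5, -0.4, 0.1]
opening: 0.0452
```

```bash
python3 w.py pics/w2.png
python3 - <<'E'
from h import *
d=viewer.read_camera("side");cv2.imwrite("pics/s2.png",cv2.resize(d["frame"][130:390,170:470],None,fx=2.2,fy=2.2,interpolation=cv2.INTER_CUBIC))
E
```

```text
[ 0.6699 -0.1065  0.0468] [0.0214 0.9997 0.0041 0.0115] 0.04498143395591365 4.225
red [517.9, 223.0] 2715 [65, 57] [0.6479 0.0136 0.068 ]
red [279.9, 264.3] 2110 [55, 51] [ 0.6657 -0.1068  0.068 ]
blue [119.4, 32.7] 571 [46, 36] [ 0.5561 -0.1681  0.068 ]
blue [32.3, 135.5] 559 [28, 26] [ 0.5951 -0.2158  0.068 ]
black [330.7, 296.5] 710 [17, 80] [ 0.6868 -0.0798  0.068 ]
```

View pics/s2.png

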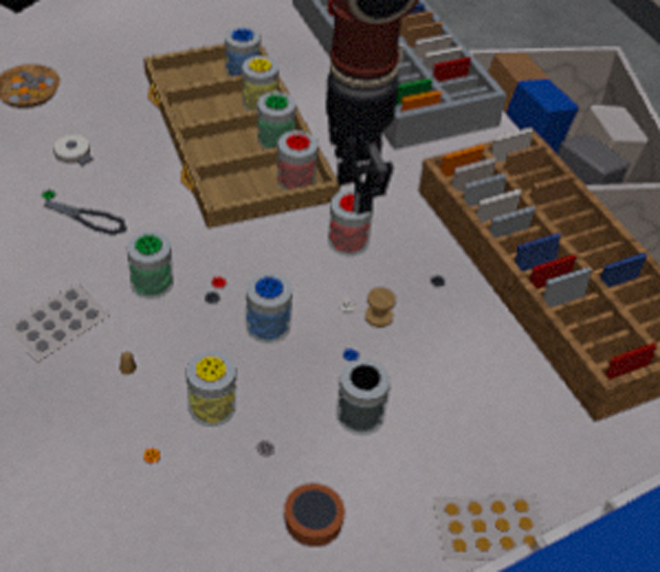

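View pics/w2.png

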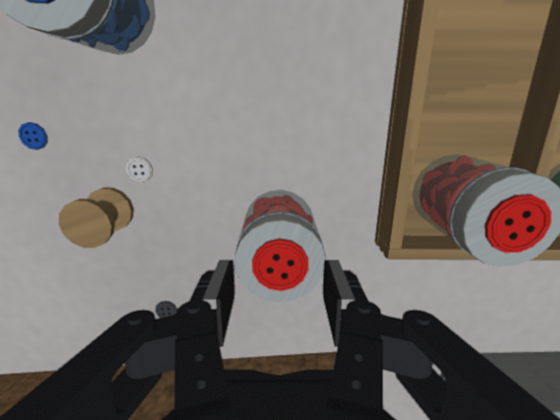

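Run:
```python
from h import *
c=viewer.read_camera("wrist"); s=arm.state()
Rt=R.from_quat(s["orientation"])
for z in(.011,-.008,-.028):
  for x in(-.011,.011):
    P=s["eef_pos"]+Rt.apply([[x,.0225,z],[x,-.0225,z]]);print(z,x,P.round(4).tolist(),proj(c,P).round(0).tolist())
print(Rt.as_matrix().round(3), s["contact_force"],s["ft_torque"])
f=c["frame"][200:400,180:400];cv2.imwrite("pics/w3.png",cv2.resize(np.clip(f*1.8,0,255).astype(np.uint8),None,fx=3,fy=3))
```

```text
0.011 -0.011 [[0.6819, -0.0844, 0.036], [0.68, -0.1293, 0.0356]] [[315.0, 261.0], [245.0, 261.0]]
0.011 0.011 [[0.66, -0.0834, 0.0356], [0.6581, -0.1284, 0.0352]] [[317.0, 229.0], [244.0, 229.0]]
-0.008 -0.011 [[0.6815, -0.0845, 0.055], [0.6796, -0.1295, 0.0546]] [[319.0, 276.0], [242.0, 276.0]]
-0.008 0.011 [[0.6595, -0.0836, 0.0545], [0.6576, -0.1285, 0.0542]] [[321.0, 241.0], [240.0, 241.0]]
-0.028 -0.011 [[0.6811, -0.0847, 0.075], [0.6791, -0.1296, 0.0746]] [[324.0, 296.0], [237.0, 295.0]]
-0.028 0.011 [[0.6591, -0.0837, 0.0745], [0.6572, -0.1287, 0.0741]] [[326.0, 257.0], [235.0, 257.0]]
[[-0.999  0.043  0.023]
 [ 0.043  0.999  0.008]
 [-0.022  0.009 -1.   ]] [-0.64598062 -0.66445565  0.0614522 ] [0.05648788 0.00580662 0.04027923]
```

View pics/w3.png

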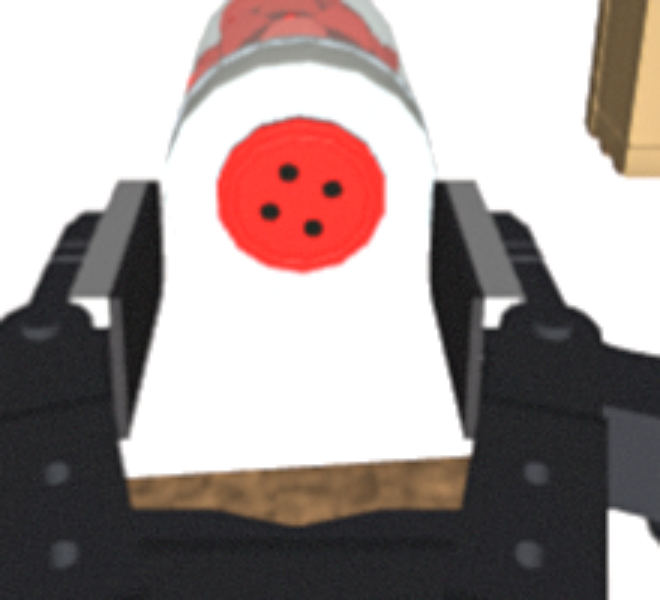

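Pads straddle the lid. The opening reads 45 mm, the same as the command, so I'll command it tighter and check whether it stops on the jar.

Emit:
{"method": "send_rows", "body": {
  "targets": [
    {"slide": [0, 0, 0], "turn": 0, "gripper": 42},
    {"slide": [0, 0, 0], "turn": 0, "gripper": 42}
  ],
  "grip_force": 35
}}

```text
clock: 4.58
eef_pos: [0.6697, -0.1064, 0.0465]
orientation: [0.021, 1.0, 0.004, 0.011]
contact_force: [-0.2, -0.7, 0.5]
opening: 0.0423
```

```bash
python3 w.py pics/w4.png
python3 - <<'E'
from h import *
f=cv2.imread("pics/w4.png")[180:400,180:400];cv2.imwrite("pics/w5.png",cv2.resize(np.clip(f*1.3,0,255).astype(np.uint8),None,fx=2.7,fy=2.7))
d=viewer.read_camera("side");cv2.imwrite("pics/s3.png",cv2.resize(d["frame"][180:260,290:370],None,fx=7,fy=7,interpolation=cv2.INTER_CUBIC))
E
```

```text
[ 0.6697 -0.1064  0.0465] [0.0213 0.9997 0.0041 0.0111] 0.04214330131857384 4.625
red [518.2, 223.7] 2723 [65, 57] [0.6479 0.0136 0.068 ]
red [279.9, 265.0] 2126 [55, 51] [ 0.6658 -0.1067  0.068 ]
blue [123.9, 29.0] 734 [55, 50] [ 0.5547 -0.1659  0.068 ]
blue [32.0, 135.8] 558 [27, 27] [ 0.5951 -0.2157  0.068 ]
black [229.5, 295.4] 652 [16, 80] [ 0.6831 -0.1349  0.068 ]
black [327.2, 296.1] 667 [16, 82] [ 0.686  -0.0817  0.068 ]
```

View pics/w5.png

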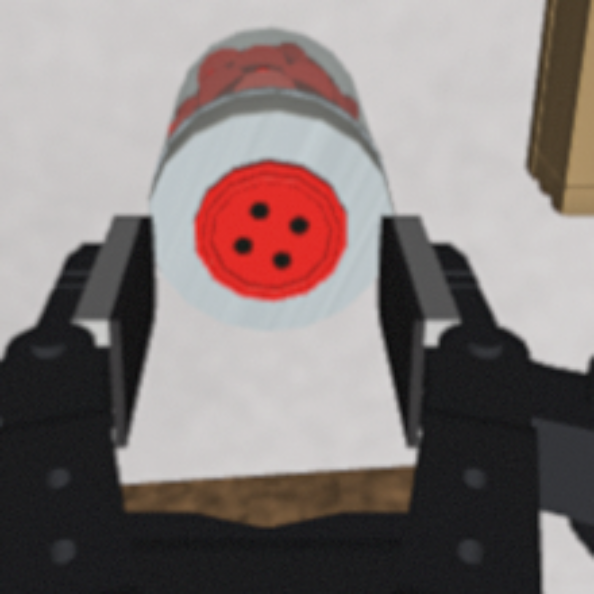

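View pics/s3.png

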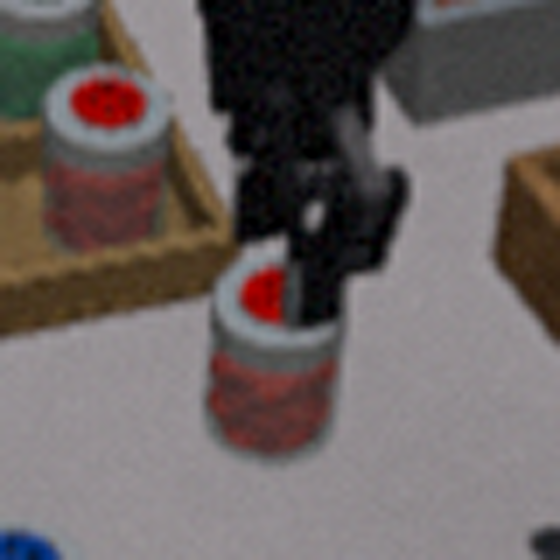

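The fingers have closed above the lid, so they sit higher than the state implies. I'll triangulate the fingertips from the wrist and side views.

Run:
```python
from h import *
c=viewer.read_camera("wrist"); d=viewer.read_camera("side"); s=arm.state()
# right-hand (robot right, -y) finger, left in wrist image; tip corner front
tip_w=(180+150/2.7,180+215/2.7)
for us in [(290+340/7,180+318/7),(290+295/7,180+326/7),(290+310/7,180+322/7)]:
    print("side ray at y=-.135:",end=' ')
    r=ray(d,us);P=d["xyz"]+r*((-.135-d["xyz"][1])/r[1]);print(P.round(4), tri(c,tip_w,d,us))
print("cam-wrist vs eef", (c["xyz"]-s["eef_pos"]).round(4), R.from_quat(s["orientation"]).inv().apply(c["xyz"]-s["eef_pos"]).round(4))
for z in (.03,.05,.07,.08): 
    print(z,plane(c,tip_w,z).round(4))
h=d["frame"];cv2.imwrite("pics/s4.png",cv2.resize(np.clip(h[190:240,310:360]*2.5,0,255).astype(np.uint8),None,fx=12,fy=12,interpolation=cv2.INTER_CUBIC))
T=viewer.read_camera("top");cv2.imwrite("pics/t4.png",cv2.resize(np.clip(T["frame"][120:200,270:370]*2.0,0,255).astype(np.uint8),None,fx=7,fy=7,interpolation=cv2.INTER_CUBIC))
```

```text
side ray at y=-.135: [ 0.6796 -0.135   0.076 ] (array([ 0.67319972, -0.13075433,  0.06698722]), np.float64(0.019766207278514965))
side ray at y=-.135: [ 0.6617 -0.135   0.0778] (array([ 0.66273731, -0.12941794,  0.07075581]), np.float64(0.004633944301983055))
side ray at y=-.135: [ 0.6676 -0.135   0.0779] (array([ 0.66611073, -0.12976309,  0.0699927 ]), np.float64(0.009927564775605295))
cam-wrist vs eef [-0.0832  0.0012  0.1667] [ 0.0794 -0.0009 -0.1686]
0.03 [ 0.6812 -0.1361  0.03  ]
0.05 [ 0.6709 -0.1327  0.05  ]
0.07 [ 0.6605 -0.1294  0.07  ]
0.08 [ 0.6554 -0.1277  0.08  ]
```

View pics/s4.png

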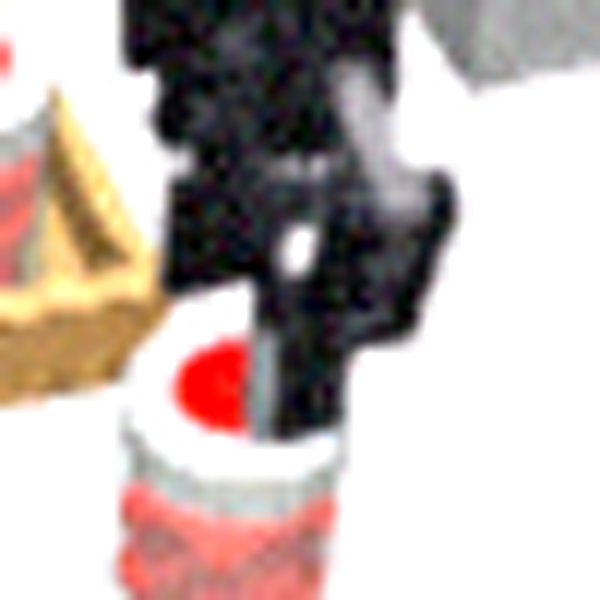

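View pics/t4.png

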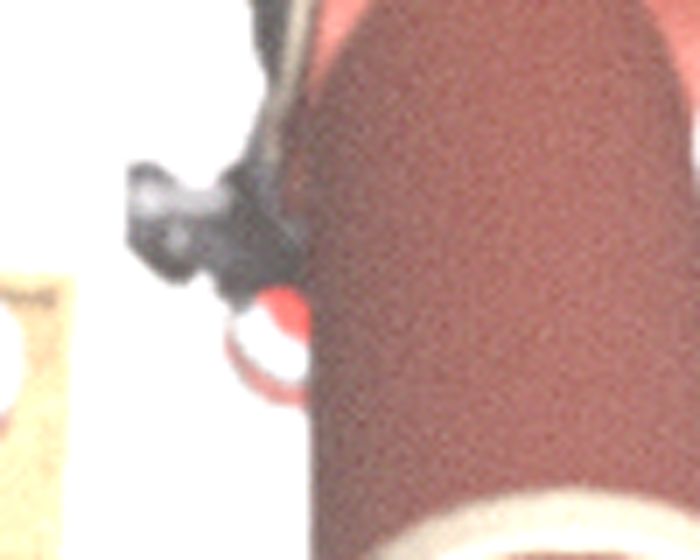

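Run:
```python
from h import *
c=viewer.read_camera("wrist"); s=arm.state()
for z in (.03,.04,.05,.06,.065,.07,.075,.08):
    a,b=plane(c,(235.6,259.6),z),plane(c,(321.5,260),z); print(z,np.linalg.norm(a-b).round(4),((a+b)/2).round(4))
print(s["opening"])
```

```text
0.03 0.0566 [ 0.6827 -0.1078  0.03  ]
0.04 0.0535 [ 0.6774 -0.1077  0.04  ]
0.05 0.0504 [ 0.6722 -0.1075  0.05  ]
0.06 0.0474 [ 0.6669 -0.1074  0.06  ]
0.065 0.0458 [ 0.6643 -0.1073  0.065 ]
0.07 0.0443 [ 0.6617 -0.1073  0.07  ]
0.075 0.0427 [ 0.6591 -0.1072  0.075 ]
0.08 0.0412 [ 0.6564 -0.1071  0.08  ]
0.04192851013634186
```

Vision says the tips are at z ≈ 0.074 with x,y right, so about 30 mm higher than the state implies. The grip closed above the lid, nothing was touched, and the jar didn't move. I'll open, centre and go to state z ≈ 0.018, which is safe under either reading, then look.

Emit:
{"method": "send_rows", "body": {
  "targets": [
    {"slide": [-3, 0, 0], "turn": 0, "gripper": 80},
    {"slide": [0, 0, 0], "turn": 0, "gripper": 80},
    {"slide": [0, 0, -10], "turn": 0, "gripper": 80},
    {"slide": [0, 0, -10], "turn": 0, "gripper": 80},
    {"slide": [0, 0, -6], "turn": 0, "gripper": 80},
    {"slide": [0, 0, 0], "turn": 0, "gripper": 80}
  ]
}}

```text
clock: 5.62
eef_pos: [0.6657, -0.1063, 0.0178]
orientation: [0.021, 1.0, 0.004, 0.01]
contact_force: [-1.1, 0.5, -0.0]
opening: 0.0799
```

```bash
python3 w.py pics/w6.png
python3 - <<'E'
from h import *
d=viewer.read_camera("side");cv2.imwrite("pics/s6.png",cv2.resize(np.clip(d["frame"][170:250,290:390]*1.8,0,255).astype(np.uint8),None,fx=7,fy=7,interpolation=cv2.INTER_CUBIC))
E
```

```text
[ 0.6659 -0.1064  0.0181] [0.0213 0.9997 0.0042 0.0106] 0.08010333368947166 5.675
red [546.7, 262.9] 1366 [30, 63] [0.6503 0.0059 0.068 ]
red [280.8, 303.5] 2874 [66, 58] [ 0.6653 -0.1068  0.068 ]
blue [87.6, 28.1] 926 [60, 50] [ 0.5564 -0.1656  0.068 ]
blue [5.1, 149.6] 289 [13, 28] [ 0.594 -0.205  0.068]
```

View pics/s6.png

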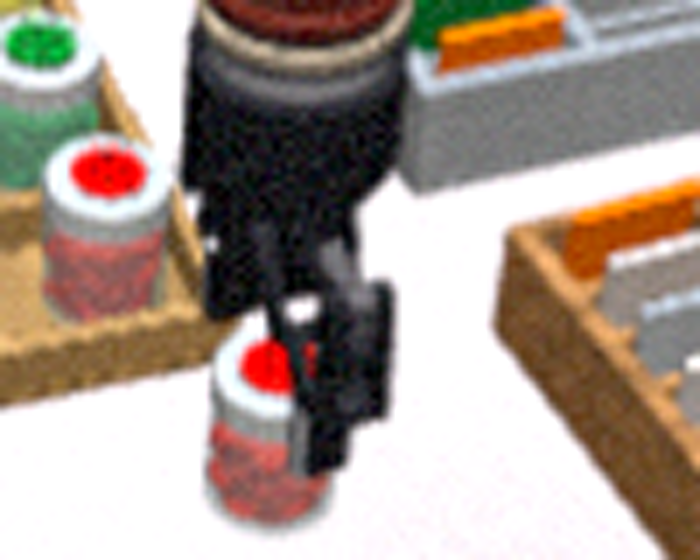

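View pics/w6.png

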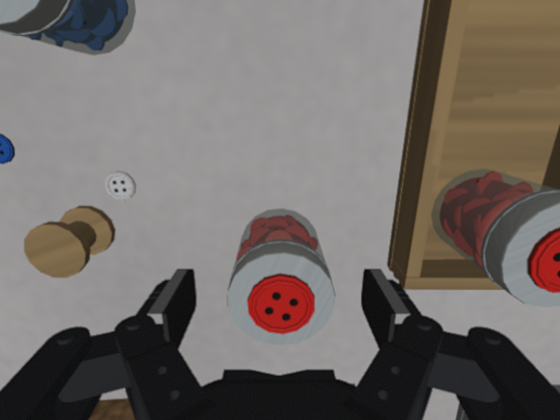

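Fingers now straddle the lid with tips at about z 0.050; the jar is centred at (281,303). I'll go a touch lower and close.

Emit:
{"method": "send_rows", "body": {
  "targets": [
    {"slide": [0, 0, -4], "turn": 0, "gripper": 80},
    {"slide": [0, 0, 0], "turn": 0, "gripper": 60},
    {"slide": [0, 0, 0], "turn": 0, "gripper": 40},
    {"slide": [0, 0, 0], "turn": 0, "gripper": 40},
    {"slide": [0, 0, 0], "turn": 0, "gripper": 40}
  ],
  "grip_force": 35
}}

```text
clock: 6.35
eef_pos: [0.667, -0.1064, 0.0155]
orientation: [0.021, 1.0, 0.004, 0.012]
contact_force: [0.5, -0.9, -0.5]
opening: 0.0487
```

Gripped at about 49 mm. Lift and check.

Emit:
{"method": "send_rows", "body": {
  "targets": [
    {"slide": [0, 0, 15], "turn": 0, "gripper": 40},
    {"slide": [0, 0, 30], "turn": 0, "gripper": 40},
    {"slide": [0, 0, 45], "turn": 0, "gripper": 40},
    {"slide": [0, 0, 30], "turn": 0, "gripper": 40},
    {"slide": [0, 0, 0], "turn": 0, "gripper": 40}
  ]
}}

```text
clock: 6.98
eef_pos: [0.6661, -0.1064, 0.1412]
orientation: [0.021, 1.0, 0.004, 0.012]
contact_force: [0.1, -0.0, -1.1]
opening: 0.049
```

```bash
python3 w.py pics/w7.png;python3 -c "
from h import *
d=viewer.read_camera('side');cv2.imwrite('pics/s7.png',d['frame'])"
```

```text
[ 0.6649 -0.1062  0.1394] [0.0213 0.9997 0.0042 0.0103] 0.04828294148209584 7.025
red [427.3, 183.7] 1094 [39, 36] [0.6469 0.0121 0.068 ]
red [278.2, 304.9] 2991 [67, 59] [ 0.7548 -0.1109  0.068 ]
blue [134.9, 24.6] 1716 [45, 51] [ 0.5283 -0.1974  0.068 ]
blue [178.7, 59.5] 214 [28, 32] [ 0.5504 -0.1713  0.068 ]
blue [107.3, 129.7] 244 [18, 18] [ 0.5951 -0.2311  0.068 ]
green [483.9, 181.5] 238 [30, 41] [0.6472 0.0566 0.068 ]
green [535.3, 185.0] 1150 [41, 37] [0.6519 0.0977 0.068 ]
black [21.0, 120.9] 384 [40, 30] [ 0.5864 -0.2923  0.068 ]
```

View pics/w7.png

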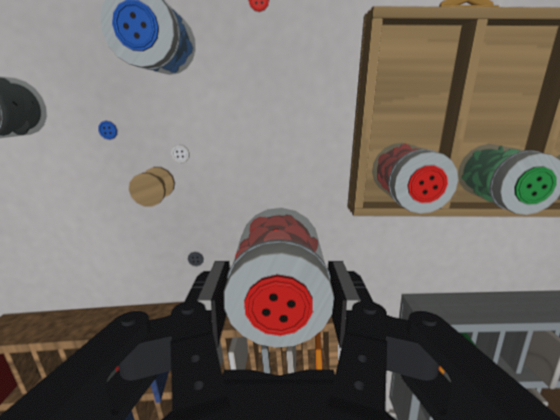

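View pics/s7.png

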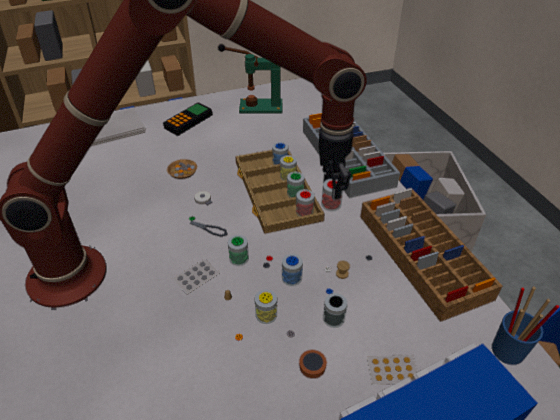

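Red is held: it's at (278,305) between the pads and has left the table. I'll refine the red lane from this sharp view.

Run:
```python
from h import *
c=viewer.read_camera("wrist");f=c["frame"]
for u in [(371,8),(352,214),(384,20),(364,206),(470,20),(482,20)]: print(u,plane(c,u,.03).round(4))
cv2.imwrite("pics/w8.png",cv2.resize(f[0:230,340:560],None,fx=2.6,fy=2.6))
```

```text
(371, 8) [ 0.5133 -0.0293  0.03  ]
(352, 214) [ 0.6791 -0.0379  0.03  ]
(384, 20) [ 0.5217 -0.0188  0.03  ]
(364, 206) [ 0.6717 -0.027   0.03  ]
(470, 20) [0.5247 0.0474 0.03  ]
(482, 20) [0.5251 0.0566 0.03  ]
```

View pics/w8.png

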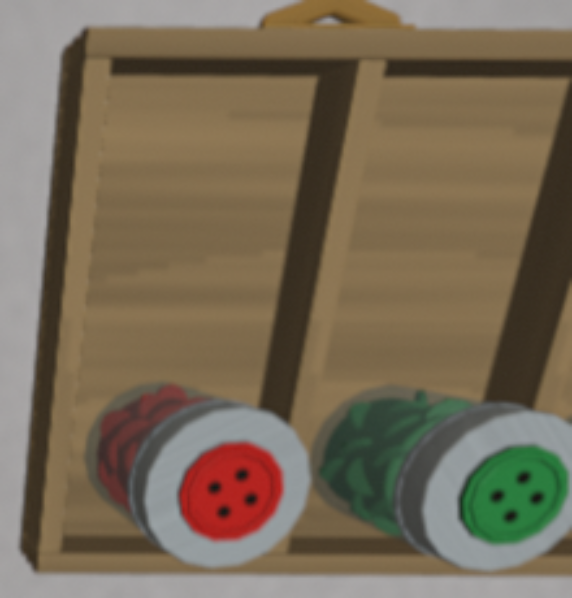

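Run:
```python
from h import *
c=viewer.read_camera("wrist")
P={n:plane(c,(340+u/2.6,v/2.6),.03) for n,u,v in [("or_n",88,28),("or_f",38,572),("ir_n",111,58),("dl_n",358,58),("dr_n",384,60),("ir_f",60,540),("dl_f",288,545)]}
for k,v in P.items(): print(k,v.round(4))
n=lambda a,b:np.linalg.norm(P[a]-P[b])
print("len",n("or_n","or_f"),"lane",n("ir_n","dl_n"),n("ir_f","dl_f"),"div",n("dl_n","dr_n"),"in",n("ir_n","ir_f"))
d=(P["ir_f"]+P["dl_f"]-P["ir_n"]-P["dl_n"])/2;d/=np.linalg.norm(d);print("axis",d, "yaw",np.degrees(np.arctan2(d[1],d[0])))
m=(P["ir_n"]+P["dl_n"])/2; print("jar spot", (m+d*.034).round(4))
```

```text
or_n [ 0.5144 -0.0271  0.03  ]
or_f [ 0.6837 -0.0354  0.03  ]
ir_n [ 0.5224 -0.0198  0.03  ]
dl_n [0.5257 0.0532 0.03  ]
dr_n [0.5265 0.061  0.03  ]
ir_f [ 0.6719 -0.028   0.03  ]
dl_f [0.6774 0.0536 0.03  ]
len 0.16947518798901387 lane 0.07313919527086235 0.0817071817865616 div 0.007821589622753441 in 0.1497320683146837
axis [ 0.99966892 -0.02573042  0.        ] yaw -1.4744073192104368
jar spot [0.558  0.0158 0.03  ]
```

The refined spot is (0.558, 0.0158), matching my earlier tray estimate.

Emit:
{"method": "send_rows", "body": {
  "targets": [
    {"slide": [-20, 23, 0], "turn": 0, "gripper": 40},
    {"slide": [-30, 35, 0], "turn": 0, "gripper": 40},
    {"slide": [-30, 35, 0], "turn": 0, "gripper": 40},
    {"slide": [-20, 23, 0], "turn": 0, "gripper": 40},
    {"slide": [-5, 6, 0], "turn": 0, "gripper": 40},
    {"slide": [0, 0, 0], "turn": 0, "gripper": 40}
  ]
}}

```text
clock: 7.92
eef_pos: [0.5491, 0.0172, 0.1257]
orientation: [0.022, 1.0, 0.004, -0.002]
contact_force: [1.2, -0.8, -0.9]
opening: 0.0489
```

Emit:
{"method": "send_rows", "body": {
  "targets": [
    {"slide": [10, -1, 0], "turn": 0, "gripper": 40},
    {"slide": [0, 0, 0], "turn": 0, "gripper": 40},
    {"slide": [0, 0, -30], "turn": 0, "gripper": 40},
    {"slide": [0, 0, -25], "turn": 0, "gripper": 40},
    {"slide": [0, 0, 0], "turn": 0, "gripper": 40}
  ]
}}

```text
clock: 8.55
eef_pos: [0.5651, 0.0096, 0.0692]
orientation: [0.027, 1.0, 0.002, 0.001]
contact_force: [0.2, -0.3, -0.5]
opening: 0.049
```

Emit:
{"method": "send_rows", "body": {
  "targets": [
    {"slide": [-6, 7, 0], "turn": 0, "gripper": 40},
    {"slide": [0, 0, 0], "turn": 0, "gripper": 40},
    {"slide": [0, 0, -18], "turn": 0, "gripper": 40},
    {"slide": [0, 0, -10], "turn": 0, "gripper": 40},
    {"slide": [0, 0, 0], "turn": 0, "gripper": 40}
  ]
}}

```text
clock: 9.18
eef_pos: [0.5626, 0.017, 0.0451]
orientation: [0.027, 1.0, 0.003, 0.006]
contact_force: [0.3, 0.5, -1.1]
opening: 0.0484
```

```bash
python3 w.py pics/w9.png
```

```text
[0.563  0.017  0.0455] [0.0272 0.9996 0.0026 0.0061] 0.0488136206871718 9.225
red [75.1, 148.5] 523 [27, 26] [ 0.4936 -0.0735  0.068 ]
red [278.1, 305.0] 3002 [67, 59] [0.5825 0.0146 0.068 ]
yellow [512.0, 353.8] 505 [39, 27] [0.6228 0.1476 0.068 ]
yellow [551.7, 400.0] 351 [21, 28] [0.6593 0.1779 0.068 ]
green [7.6, 6.3] 247 [21, 17] [ 0.4373 -0.0852  0.068 ]
green [105.2, 16.4] 235 [20, 30] [ 0.4425 -0.0476  0.068 ]
green [83.8, 47.0] 342 [35, 32] [ 0.4529 -0.059   0.068 ]
green [409.4, 405.3] 801 [38, 35] [0.6593 0.0916 0.068 ]
```

View pics/w9.png

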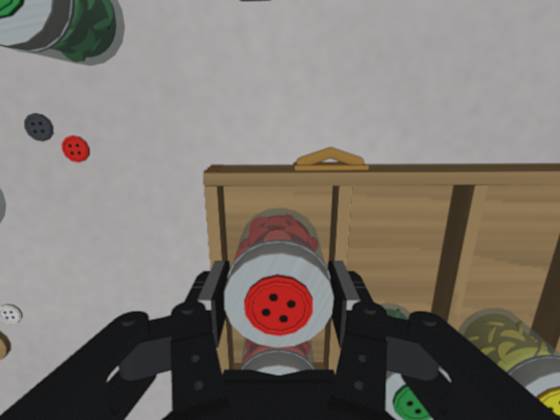

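Red is centred in its lane (lane walls at columns 222–333, jar base about 235–320). Lowering slowly.

Emit:
{"method": "send_rows", "body": {
  "targets": [
    {"slide": [0, 0, -8], "turn": 0, "gripper": 40},
    {"slide": [0, 0, -8], "turn": 0, "gripper": 40},
    {"slide": [0, 0, -3], "turn": 0, "gripper": 40},
    {"slide": [0, 0, 0], "turn": 0, "gripper": 40}
  ]
}}

```text
clock: 9.72
eef_pos: [0.5638, 0.017, 0.0261]
orientation: [0.027, 1.0, 0.003, 0.007]
contact_force: [0.1, 0.5, -1.6]
opening: 0.0485
```

Emit:
{"method": "send_rows", "body": {
  "targets": [
    {"slide": [0, 0, -2], "turn": 0, "gripper": 40},
    {"slide": [0, 0, -2], "turn": 0, "gripper": 40}
  ]
}}

```text
clock: 9.98
eef_pos: [0.5641, 0.0169, 0.0222]
orientation: [0.027, 1.0, 0.003, 0.007]
contact_force: [0.3, 0.2, -1.0]
opening: 0.049
```

Emit:
{"method": "send_rows", "body": {
  "targets": [
    {"slide": [0, 0, -1], "turn": 0, "gripper": 40},
    {"slide": [0, 0, -1], "turn": 0, "gripper": 40}
  ]
}}

```text
clock: 10.22
eef_pos: [0.5642, 0.017, 0.0213]
orientation: [0.027, 1.0, 0.003, 0.007]
contact_force: [-3.3, -0.8, 10.5]
opening: 0.0489
```

Contact at z = 0.0213, as predicted. Release and raise straight up, with a moderate opening.

Emit:
{"method": "send_rows", "body": {
  "targets": [
    {"slide": [0, 0, 0], "turn": 0, "gripper": 54},
    {"slide": [0, 0, 0], "turn": 0, "gripper": 62},
    {"slide": [0, 0, 0], "turn": 0, "gripper": 64},
    {"slide": [0, 0, 20], "turn": 0, "gripper": 64},
    {"slide": [0, 0, 40], "turn": 0, "gripper": 64},
    {"slide": [0, 0, 40], "turn": 0, "gripper": 80},
    {"slide": [0, 0, 0], "turn": 0, "gripper": 80}
  ]
}}

```text
clock: 11.1
eef_pos: [0.5645, 0.017, 0.1236]
orientation: [0.027, 1.0, 0.003, 0.008]
contact_force: [0.8, -0.7, -0.9]
opening: 0.0795
```

```bash
python3 w.py pics/w10.png
```

```text
[0.5629 0.0169 0.1217] [0.0272 0.9996 0.0025 0.0056] 0.07999125754051972 11.15
red [127.6, 134.7] 258 [18, 18] [ 0.4948 -0.085   0.068 ]
red [278.5, 221.6] 1098 [38, 36] [0.565  0.0162 0.068 ]
red [276.9, 313.8] 813 [35, 30] [0.6484 0.0104 0.068 ]
yellow [440.2, 290.8] 351 [40, 33] [0.6334 0.1466 0.068 ]
yellow [476.5, 316.6] 762 [37, 30] [0.6606 0.1803 0.068 ]
green [93.6, 21.3] 1860 [51, 47] [ 0.4259 -0.0914  0.068 ]
green [152.6, 32.0] 223 [18, 38] [ 0.4335 -0.056   0.068 ]
```

View pics/w10.png

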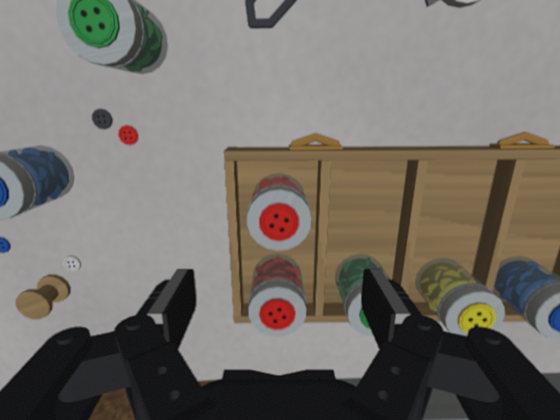

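Red stands upright in front of stock red: (278,222) and (277,314). Next is blue.

Emit:
{"method": "send_rows", "body": {
  "targets": [
    {"slide": [-4, -30, 0], "turn": 0, "gripper": 80},
    {"slide": [-8, -50, 0], "turn": 0, "gripper": 80},
    {"slide": [-8, -50, 0], "turn": 0, "gripper": 80},
    {"slide": [-8, -50, 0], "turn": 0, "gripper": 80},
    {"slide": [-4, -30, 0], "turn": 0, "gripper": 80},
    {"slide": [0, 0, 0], "turn": 0, "gripper": 80},
    {"slide": [0, 0, 0], "turn": 0, "gripper": 80}
  ]
}}

```text
clock: 12.02
eef_pos: [0.5225, -0.1946, 0.1115]
orientation: [0.025, 1.0, 0.006, -0.004]
contact_force: [0.0, 0.5, -0.8]
opening: 0.0798
```

```bash
python3 w.py pics/w11.png
```

```text
[ 0.5225 -0.1948  0.1115] [ 0.0247  0.9997  0.0053 -0.0037] 0.0798506070647168 12.075
red [363.4, 174.0] 249 [18, 17] [ 0.4859 -0.1346  0.068 ]
red [552.3, 270.0] 426 [17, 35] [0.5675 0.0118 0.068 ]
red [538.3, 355.1] 598 [32, 29] [0.6472 0.0169 0.068 ]
blue [274.8, 234.5] 1145 [41, 38] [ 0.5274 -0.1981  0.068 ]
yellow [140.4, 106.1] 1719 [48, 49] [ 0.4344 -0.2798  0.068 ]
green [432.2, 74.5] 1846 [49, 52] [ 0.4248 -0.0934  0.068 ]
green [382.4, 100.8] 258 [22, 33] [ 0.4388 -0.1239  0.068 ]
black [95.0, 299.1] 1000 [39, 33] [ 0.5737 -0.3406  0.068 ]
```

Emit:
{"method": "send_rows", "body": {
  "targets": [
    {"slide": [6, -3, 0], "turn": 0, "gripper": 80},
    {"slide": [0, 0, 0], "turn": 0, "gripper": 80},
    {"slide": [0, 0, -25], "turn": 0, "gripper": 80},
    {"slide": [0, 0, -20], "turn": 0, "gripper": 80},
    {"slide": [0, 0, 0], "turn": 0, "gripper": 80}
  ]
}}

```text
clock: 12.7
eef_pos: [0.5316, -0.1921, 0.066]
orientation: [0.02, 1.0, 0.006, -0.002]
contact_force: [-1.4, 0.5, 0.6]
opening: 0.08
```

Emit:
{"method": "send_rows", "body": {
  "targets": [
    {"slide": [-2, -5, 0], "turn": 0, "gripper": 80},
    {"slide": [0, 0, 0], "turn": 0, "gripper": 80},
    {"slide": [0, 0, -20], "turn": 0, "gripper": 80},
    {"slide": [0, 0, -20], "turn": 0, "gripper": 80},
    {"slide": [0, 0, -10], "turn": 0, "gripper": 80},
    {"slide": [0, 0, 0], "turn": 0, "gripper": 80}
  ]
}}

```text
clock: 13.45
eef_pos: [0.5335, -0.1987, 0.0198]
orientation: [0.02, 1.0, 0.005, 0.003]
contact_force: [0.5, -0.3, 1.3]
opening: 0.0799
```

```bash
python3 w.py pics/w12.png
```

```text
[ 0.5339 -0.1988  0.0203] [0.02   0.9998 0.0047 0.0031] 0.07995535211588567 13.5
red [411.7, 184.1] 576 [28, 27] [ 0.4827 -0.1454  0.068 ]
blue [282.5, 287.4] 2989 [68, 60] [ 0.527  -0.1981  0.068 ]
blue [192.5, 330.3] 248 [19, 20] [ 0.5477 -0.2404  0.068 ]
yellow [39.8, 63.5] 5942 [84, 96] [ 0.4344 -0.2791  0.068 ]
yellow [133.4, 59.3] 388 [32, 64] [ 0.4342 -0.2467  0.068 ]
green [465.2, 9.4] 433 [37, 30] [ 0.4236 -0.1333  0.068 ]
green [549.6, 25.8] 1081 [23, 58] [ 0.4296 -0.104   0.068 ]
green [473.5, 55.3] 429 [28, 51] [ 0.4376 -0.1283  0.068 ]
green [463.3, 77.6] 837 [61, 57] [ 0.4446 -0.1308  0.068 ]
```

View pics/w12.png

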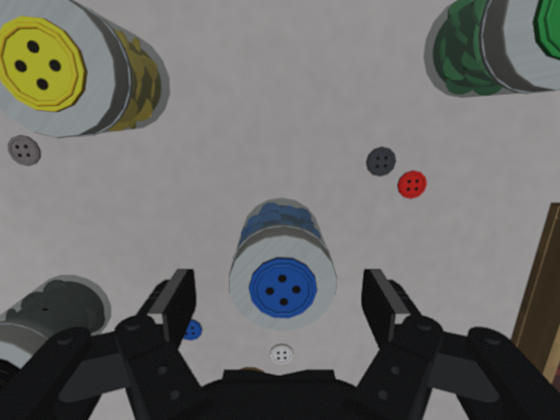

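Blue is centred between the open fingers, about 5 mm near in x. Correct, then close.

Emit:
{"method": "send_rows", "body": {
  "targets": [
    {"slide": [-5, 1, -4], "turn": 0, "gripper": 80},
    {"slide": [0, 0, 0], "turn": 0, "gripper": 80},
    {"slide": [0, 0, 0], "turn": 0, "gripper": 58},
    {"slide": [0, 0, 0], "turn": 0, "gripper": 40},
    {"slide": [0, 0, 0], "turn": 0, "gripper": 40},
    {"slide": [0, 0, 0], "turn": 0, "gripper": 40}
  ]
}}

```text
clock: 14.25
eef_pos: [0.5297, -0.198, 0.0182]
orientation: [0.02, 1.0, 0.004, 0.005]
contact_force: [-0.7, 1.3, -0.1]
opening: 0.0485
```

Emit:
{"method": "send_rows", "body": {
  "targets": [
    {"slide": [0, 0, 15], "turn": 0, "gripper": 40},
    {"slide": [0, 0, 40], "turn": 0, "gripper": 40},
    {"slide": [0, 0, 50], "turn": 0, "gripper": 40},
    {"slide": [0, 0, 30], "turn": 0, "gripper": 40},
    {"slide": [0, 0, 0], "turn": 0, "gripper": 40}
  ]
}}

```text
clock: 14.88
eef_pos: [0.5284, -0.1976, 0.1588]
orientation: [0.02, 1.0, 0.004, 0.004]
contact_force: [-0.4, -0.4, -1.9]
opening: 0.0483
```

Emit:
{"method": "send_rows", "body": {
  "targets": [
    {"slide": [2, 25, 0], "turn": 0, "gripper": 40},
    {"slide": [5, 45, 0], "turn": 0, "gripper": 40},
    {"slide": [5, 50, 0], "turn": 0, "gripper": 40},
    {"slide": [5, 50, 0], "turn": 0, "gripper": 40},
    {"slide": [5, 50, 0], "turn": 0, "gripper": 40},
    {"slide": [5, 50, 0], "turn": 0, "gripper": 40},
    {"slide": [5, 50, 0], "turn": 0, "gripper": 40},
    {"slide": [5, 45, 0], "turn": 0, "gripper": 40},
    {"slide": [3, 35, 0], "turn": 0, "gripper": 40},
    {"slide": [0, 20, 0], "turn": 0, "gripper": 40},
    {"slide": [0, 0, 0], "turn": 0, "gripper": 40}
  ]
}}

```text
clock: 16.25
eef_pos: [0.5547, 0.2313, 0.1419]
orientation: [0.023, 1.0, 0.0, -0.011]
contact_force: [-0.1, -1.2, -1.8]
opening: 0.0488
```

```bash
python3 w.py pics/w13.png
```

```text
[0.555  0.2293 0.1418] [ 2.380e-02  9.997e-01 -3.000e-04 -1.060e-02] 0.04888452724086361 16.3
red [18.8, 240.0] 984 [39, 34] [0.5656 0.0121 0.068 ]
red [38.4, 325.6] 750 [34, 28] [0.6492 0.0063 0.068 ]
blue [278.1, 297.6] 2982 [67, 60] [0.6304 0.2265 0.068 ]
blue [314.0, 334.9] 324 [29, 22] [0.6711 0.258  0.068 ]
yellow [230.4, 332.3] 481 [24, 29] [0.6648 0.1808 0.068 ]
```

View pics/w13.png

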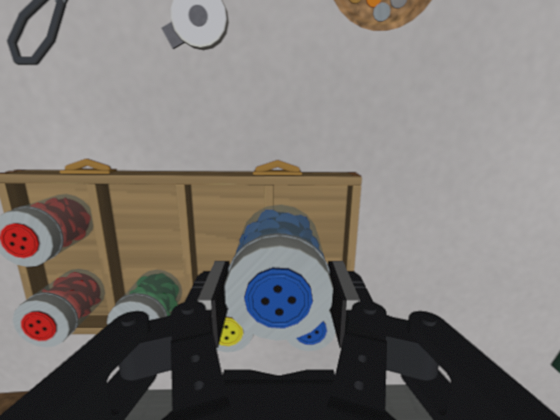

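Run:
```python
from h import *
f=cv2.imread("pics/w13.png");cv2.imwrite("pics/w14.png",cv2.resize(f[160:300,170:380],None,fx=3.6,fy=3.6))
c=viewer.read_camera("wrist")
for u in [(361,174),(348,185),(273,185),(0,174)]: print(plane(c,u,.03).round(4))
```

```text
[0.5297 0.3047 0.03  ]
[0.5393 0.293  0.03  ]
[0.5361 0.2239 0.03  ]
[ 0.5146 -0.0235  0.03  ]
```

View pics/w14.png

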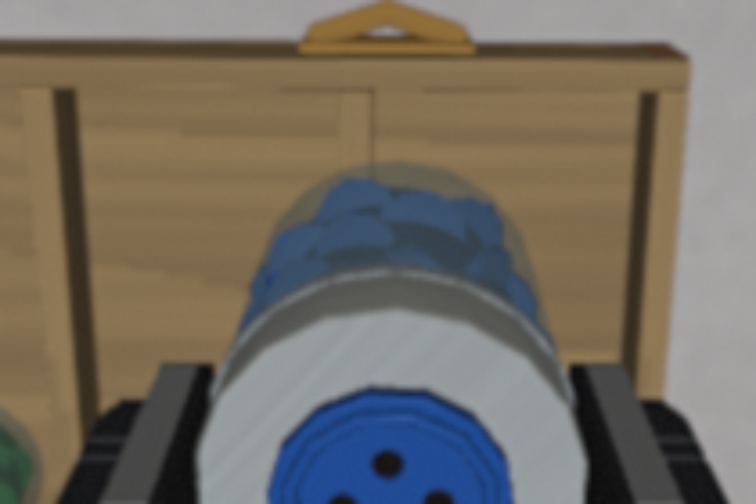

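Emit:
{"method": "send_rows", "body": {
  "targets": [
    {"slide": [17, 30, 0], "turn": 0, "gripper": 40},
    {"slide": [0, 0, 0], "turn": 0, "gripper": 40},
    {"slide": [0, 0, 0], "turn": 0, "gripper": 40},
    {"slide": [0, 0, -30], "turn": 0, "gripper": 40},
    {"slide": [0, 0, -25], "turn": 0, "gripper": 40},
    {"slide": [0, 0, 0], "turn": 0, "gripper": 40}
  ]
}}

```text
clock: 17.1
eef_pos: [0.5758, 0.242, 0.087]
orientation: [0.035, 0.999, -0.006, -0.009]
contact_force: [0.1, 0.1, -2.4]
opening: 0.0485
```

Emit:
{"method": "send_rows", "body": {
  "targets": [
    {"slide": [-4, 17, 0], "turn": 0.02, "gripper": 40},
    {"slide": [0, 0, 0], "turn": 0, "gripper": 40},
    {"slide": [0, 0, -15], "turn": 0, "gripper": 40},
    {"slide": [0, 0, -10], "turn": 0, "gripper": 40},
    {"slide": [0, 0, 0], "turn": 0, "gripper": 40}
  ]
}}

```text
clock: 17.73
eef_pos: [0.5732, 0.26, 0.0637]
orientation: [0.024, 1.0, -0.005, -0.007]
contact_force: [0.1, 0.6, -2.4]
opening: 0.0485
```

```bash
python3 w.py pics/w15.png
```

```text
[0.5735 0.2602 0.0641] [ 0.0244  0.9997 -0.0046 -0.0065] 0.04857096812968041 17.775
blue [278.1, 297.5] 2978 [67, 60] [0.6004 0.2575 0.068 ]
blue [278.0, 370.4] 225 [33, 10] [0.655  0.2548 0.068 ]
yellow [160.4, 389.1] 653 [29, 35] [0.6674 0.1748 0.068 ]
green [76.5, 335.1] 222 [29, 20] [0.6221 0.1283 0.068 ]
green [27.2, 375.2] 941 [44, 36] [0.6519 0.0881 0.068 ]
```

View pics/w15.png

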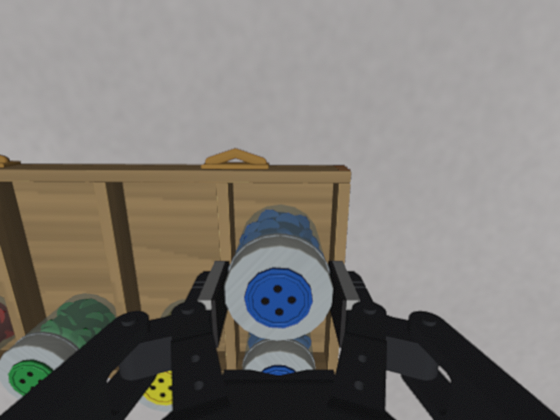

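Blue is centred in the blue lane (columns 232–336, base 240–320). Lowering.

Emit:
{"method": "send_rows", "body": {
  "targets": [
    {"slide": [0, 0, -12], "turn": 0, "gripper": 40},
    {"slide": [0, 0, -12], "turn": 0, "gripper": 40},
    {"slide": [0, 0, -8], "turn": 0, "gripper": 40},
    {"slide": [0, 0, 0], "turn": 0, "gripper": 40}
  ]
}}

```text
clock: 18.27
eef_pos: [0.5735, 0.2597, 0.0295]
orientation: [0.025, 1.0, -0.005, -0.007]
contact_force: [-0.4, 0.3, -1.6]
opening: 0.0485
```

Emit:
{"method": "send_rows", "body": {
  "targets": [
    {"slide": [0, 0, -2], "turn": 0, "gripper": 40},
    {"slide": [0, 0, -2], "turn": 0, "gripper": 40}
  ]
}}

```text
clock: 18.52
eef_pos: [0.574, 0.26, 0.0257]
orientation: [0.025, 1.0, -0.005, -0.006]
contact_force: [0.2, 0.0, -1.8]
opening: 0.0482
```

Emit:
{"method": "send_rows", "body": {
  "targets": [
    {"slide": [0, 0, -1], "turn": 0, "gripper": 40},
    {"slide": [0, 0, -1], "turn": 0, "gripper": 40}
  ]
}}

```text
clock: 18.77
eef_pos: [0.5742, 0.2602, 0.0242]
orientation: [0.025, 1.0, -0.004, -0.006]
contact_force: [-2.2, -0.4, 3.3]
opening: 0.0487
```

Contact; release and rise.

Emit:
{"method": "send_rows", "body": {
  "targets": [
    {"slide": [0, 0, 0], "turn": 0, "gripper": 54},
    {"slide": [0, 0, 0], "turn": 0, "gripper": 62},
    {"slide": [0, 0, 0], "turn": 0, "gripper": 64},
    {"slide": [0, 0, 20], "turn": 0, "gripper": 64},
    {"slide": [0, 0, 40], "turn": 0, "gripper": 64},
    {"slide": [0, 0, 40], "turn": 0, "gripper": 80},
    {"slide": [0, 0, 0], "turn": 0, "gripper": 80}
  ]
}}

```text
clock: 19.65
eef_pos: [0.5752, 0.2606, 0.1282]
orientation: [0.025, 1.0, -0.004, -0.004]
contact_force: [0.3, 1.1, -0.8]
opening: 0.0799
```

```bash
python3 w.py pics/w16.png
```

```text
[0.5737 0.2599 0.126 ] [ 0.0247  0.9997 -0.0047 -0.0065] 0.079963848298939 19.7
blue [278.6, 218.3] 1105 [39, 37] [0.5732 0.2593 0.068 ]
blue [277.7, 318.6] 812 [35, 30] [0.6644 0.2541 0.068 ]
yellow [196.6, 322.6] 380 [23, 29] [0.6654 0.1833 0.068 ]
green [89.6, 314.8] 852 [36, 31] [0.6533 0.092  0.068 ]
```

View pics/w16.png

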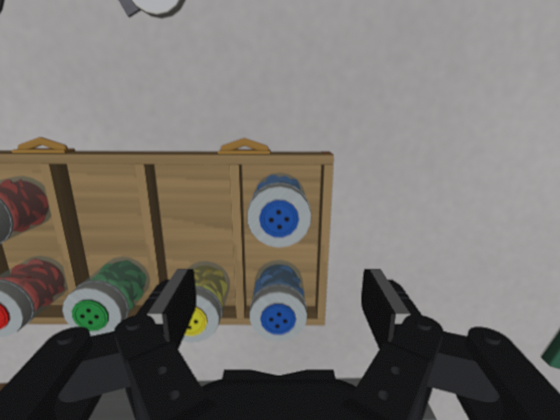

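Blue is placed upright: (279,218) in front of stock (278,319). Next is green.

Emit:
{"method": "send_rows", "body": {
  "targets": [
    {"slide": [-10, -25, 0], "turn": 0, "gripper": 80},
    {"slide": [-20, -48, 0], "turn": 0, "gripper": 80},
    {"slide": [-20, -48, 0], "turn": 0, "gripper": 80},
    {"slide": [-20, -48, 0], "turn": 0, "gripper": 80},
    {"slide": [-20, -48, 0], "turn": 0, "gripper": 80},
    {"slide": [-20, -48, 0], "turn": 0, "gripper": 80},
    {"slide": [-20, -48, 0], "turn": 0, "gripper": 80},
    {"slide": [-10, -25, 0], "turn": 0, "gripper": 80},
    {"slide": [-5, -10, 0], "turn": 0, "gripper": 80},
    {"slide": [0, 0, 0], "turn": 0, "gripper": 80}
  ]
}}

```text
clock: 20.95
eef_pos: [0.4129, -0.0968, 0.1146]
orientation: [0.024, 1.0, -0.005, -0.018]
contact_force: [-0.8, -0.0, 1.3]
opening: 0.0804
```

```bash
python3 w.py pics/w17.png
```

```text
[ 0.4133 -0.0961  0.1146] [ 0.023   0.9996 -0.0051 -0.0178] 0.07992296373851362 21.0
yellow [80.7, 232.5] 351 [36, 42] [ 0.4098 -0.2459  0.068 ]
yellow [45.0, 263.7] 1062 [41, 36] [ 0.4337 -0.2788  0.068 ]
green [503.3, 118.9] 317 [20, 21] [0.3429 0.054  0.068 ]
green [287.3, 242.0] 1111 [40, 37] [ 0.4239 -0.0923  0.068 ]
```

Emit:
{"method": "send_rows", "body": {
  "targets": [
    {"slide": [12, 4, 0], "turn": 0, "gripper": 80},
    {"slide": [0, 0, 0], "turn": 0, "gripper": 80},
    {"slide": [0, 0, -25], "turn": 0, "gripper": 80},
    {"slide": [0, 0, -20], "turn": 0, "gripper": 80},
    {"slide": [0, 0, 0], "turn": 0, "gripper": 80}
  ]
}}

```text
clock: 21.62
eef_pos: [0.4305, -0.086, 0.0687]
orientation: [0.017, 1.0, -0.004, -0.016]
contact_force: [0.3, -0.7, -0.2]
opening: 0.0799
```

```bash
python3 w.py pics/w18.png; python3 -c "
from plant import arm;print(arm.state()['joint_positions'].round(3))"
```

```text
[ 0.4311 -0.0861  0.0694] [ 0.0174  0.9997 -0.0041 -0.0147] 0.08006426202305296 21.675
red [248.4, 296.6] 248 [18, 17] [ 0.4594 -0.1069  0.068 ]
yellow [18.5, 236.1] 519 [40, 56] [ 0.415  -0.2399  0.068 ]
green [536.9, 96.0] 491 [26, 25] [0.3476 0.0481 0.068 ]
green [269.9, 193.4] 229 [39, 14] [ 0.394  -0.0907  0.068 ]
green [269.6, 243.1] 1764 [50, 47] [ 0.4241 -0.0921  0.068 ]
[ 0.172  0.527 -0.047  2.134  0.072  0.51   1.604]
```

Emit:
{"method": "send_rows", "body": {
  "targets": [
    {"slide": [-5, -6, 0], "turn": 0, "gripper": 80},
    {"slide": [0, 0, 0], "turn": 0, "gripper": 80},
    {"slide": [0, 0, -20], "turn": 0, "gripper": 80},
    {"slide": [0, 0, -20], "turn": 0, "gripper": 80},
    {"slide": [0, 0, -9], "turn": 0, "gripper": 80},
    {"slide": [0, 0, 0], "turn": 0, "gripper": 80}
  ]
}}

```text
clock: 22.42
eef_pos: [0.4292, -0.0935, 0.023]
orientation: [0.018, 1.0, -0.005, -0.01]
contact_force: [0.1, 0.3, 0.9]
opening: 0.0797
```

```bash
python3 w.py pics/w19.png
```

```text
[ 0.4295 -0.0935  0.0233] [ 0.0179  0.9998 -0.0049 -0.0096] 0.07976800838950351 22.475
red [252.5, 330.4] 356 [22, 20] [ 0.4484 -0.107   0.068 ]
green [276.9, 213.9] 521 [58, 32] [ 0.391  -0.0933  0.068 ]
green [282.0, 282.8] 2925 [65, 60] [ 0.4236 -0.0922  0.068 ]
```

View pics/w19.png

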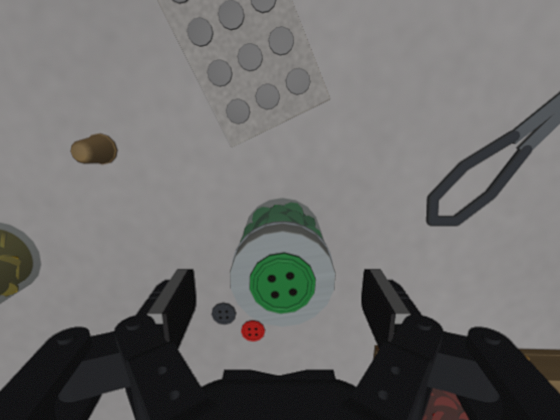

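Green is centred at (282,283), slightly near. Adjust and close.

Emit:
{"method": "send_rows", "body": {
  "targets": [
    {"slide": [-4, 1, -4], "turn": 0, "gripper": 80},
    {"slide": [0, 0, -3], "turn": 0, "gripper": 80},
    {"slide": [0, 0, 0], "turn": 0, "gripper": 58},
    {"slide": [0, 0, 0], "turn": 0, "gripper": 40},
    {"slide": [0, 0, 0], "turn": 0, "gripper": 40},
    {"slide": [0, 0, 0], "turn": 0, "gripper": 40}
  ]
}}

```text
clock: 23.22
eef_pos: [0.4262, -0.0925, 0.0175]
orientation: [0.018, 1.0, -0.005, -0.008]
contact_force: [-0.4, -0.2, -0.3]
opening: 0.0486
```

Emit:
{"method": "send_rows", "body": {
  "targets": [
    {"slide": [0, 0, 15], "turn": 0, "gripper": 40},
    {"slide": [0, 0, 40], "turn": 0, "gripper": 40},
    {"slide": [0, 0, 50], "turn": 0, "gripper": 40},
    {"slide": [0, 0, 30], "turn": 0, "gripper": 40},
    {"slide": [0, 0, 0], "turn": 0, "gripper": 40}
  ]
}}

```text
clock: 23.85
eef_pos: [0.4242, -0.0922, 0.1547]
orientation: [0.018, 1.0, -0.005, -0.01]
contact_force: [0.1, -1.2, -2.5]
opening: 0.0486
```

Emit:
{"method": "send_rows", "body": {
  "targets": [
    {"slide": [15, 20, 0], "turn": 0, "gripper": 40},
    {"slide": [33, 42, 0], "turn": 0, "gripper": 40},
    {"slide": [35, 45, 0], "turn": 0, "gripper": 40},
    {"slide": [35, 45, 0], "turn": 0, "gripper": 40},
    {"slide": [20, 28, 0], "turn": 0, "gripper": 40},
    {"slide": [5, 10, 0], "turn": 0, "gripper": 40},
    {"slide": [0, 0, 0], "turn": 0, "gripper": 40}
  ]
}}

```text
clock: 24.72
eef_pos: [0.5617, 0.1005, 0.1426]
orientation: [0.021, 1.0, -0.007, -0.021]
contact_force: [0.0, -0.7, -1.5]
opening: 0.0488
```

```bash
python3 w.py pics/w20.png
```

```text
[0.5613 0.0996 0.1427] [ 0.0215  0.9995 -0.0075 -0.0215] 0.04897821753718229 24.775
red [61.0, 146.1] 217 [17, 17] [ 0.4969 -0.0693  0.068 ]
red [178.9, 225.7] 949 [36, 34] [0.5653 0.0148 0.068 ]
blue [478.0, 225.0] 1051 [39, 35] [0.5735 0.2616 0.068 ]
blue [461.1, 320.3] 646 [34, 29] [0.663  0.2579 0.068 ]
green [274.4, 222.2] 536 [59, 32] [0.5651 0.0948 0.068 ]
green [278.0, 295.5] 3090 [67, 62] [0.6332 0.095  0.068 ]
```

View pics/w20.png

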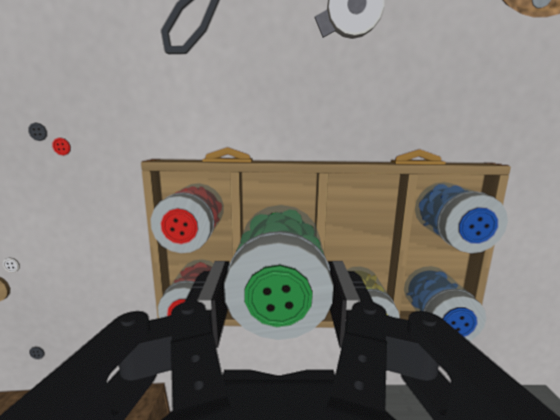

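Emit:
{"method": "send_rows", "body": {
  "targets": [
    {"slide": [5, -2, 0], "turn": 0, "gripper": 40},
    {"slide": [0, 0, 0], "turn": 0, "gripper": 40},
    {"slide": [0, 0, -30], "turn": 0, "gripper": 40},
    {"slide": [0, 0, -25], "turn": 0, "gripper": 40},
    {"slide": [0, 0, -15], "turn": 0, "gripper": 40},
    {"slide": [0, 0, 0], "turn": 0, "gripper": 40}
  ]
}}

```text
clock: 25.52
eef_pos: [0.5663, 0.0892, 0.0727]
orientation: [0.027, 0.999, -0.009, -0.02]
contact_force: [0.2, 0.2, -1.9]
opening: 0.0487
```

Emit:
{"method": "send_rows", "body": {
  "targets": [
    {"slide": [0, 8, 0], "turn": 0.008, "gripper": 40},
    {"slide": [0, 0, 0], "turn": 0, "gripper": 40},
    {"slide": [0, 0, -12], "turn": 0, "gripper": 40},
    {"slide": [0, 0, -8], "turn": 0, "gripper": 40},
    {"slide": [0, 0, 0], "turn": 0, "gripper": 40}
  ]
}}

```text
clock: 26.15
eef_pos: [0.5681, 0.0984, 0.0539]
orientation: [0.023, 1.0, -0.009, -0.018]
contact_force: [-0.8, 0.1, -2.0]
opening: 0.0488
```

```bash
python3 w.py pics/w21.png
```

```text
[0.5683 0.0984 0.0542] [ 0.0227  0.9995 -0.0087 -0.0177] 0.04871765949274474 26.2
red [128.7, 265.1] 2131 [56, 51] [0.566  0.0142 0.068 ]
red [153.2, 394.1] 620 [33, 35] [0.6551 0.0143 0.068 ]
blue [547.5, 394.9] 655 [31, 35] [0.6609 0.258  0.068 ]
yellow [408.7, 405.1] 810 [39, 35] [0.6675 0.175  0.068 ]
green [282.2, 221.4] 400 [46, 24] [0.5439 0.1007 0.068 ]
green [278.0, 295.5] 3104 [67, 62] [0.5879 0.0964 0.068 ]
black [220.1, 300.7] 556 [17, 81] [0.5901 0.0631 0.068 ]
```

View pics/w21.png

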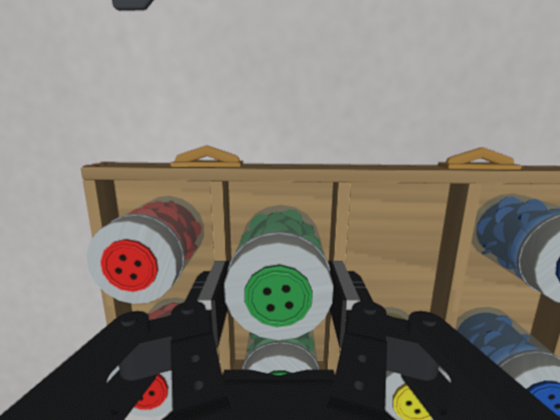

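Green is centred in its lane (columns 229–333). Lowering.

Emit:
{"method": "send_rows", "body": {
  "targets": [
    {"slide": [0, 0, -10], "turn": 0, "gripper": 40},
    {"slide": [0, 0, -10], "turn": 0, "gripper": 40},
    {"slide": [0, 0, -5], "turn": 0, "gripper": 40},
    {"slide": [0, 0, 0], "turn": 0, "gripper": 40}
  ]
}}

```text
clock: 26.7
eef_pos: [0.5683, 0.0982, 0.0271]
orientation: [0.023, 1.0, -0.009, -0.018]
contact_force: [0.0, 0.4, -1.3]
opening: 0.0485
```

Emit:
{"method": "send_rows", "body": {
  "targets": [
    {"slide": [0, 0, -1.5], "turn": 0, "gripper": 40},
    {"slide": [0, 0, -1.5], "turn": 0, "gripper": 40}
  ]
}}

```text
clock: 26.95
eef_pos: [0.5687, 0.0983, 0.0243]
orientation: [0.023, 1.0, -0.009, -0.017]
contact_force: [0.0, 0.7, -1.6]
opening: 0.0489
```

Emit:
{"method": "send_rows", "body": {
  "targets": [
    {"slide": [0, 0, -1], "turn": 0, "gripper": 40},
    {"slide": [0, 0, -0.8], "turn": 0, "gripper": 40}
  ]
}}

```text
clock: 27.2
eef_pos: [0.5687, 0.0983, 0.0236]
orientation: [0.023, 1.0, -0.009, -0.017]
contact_force: [-2.5, 0.1, 6.6]
opening: 0.0487
```

Emit:
{"method": "send_rows", "body": {
  "targets": [
    {"slide": [0, 0, 0], "turn": 0, "gripper": 54},
    {"slide": [0, 0, 0], "turn": 0, "gripper": 60},
    {"slide": [0, 0, 0], "turn": 0, "gripper": 62},
    {"slide": [0, 0, 20], "turn": 0, "gripper": 62},
    {"slide": [0, 0, 40], "turn": 0, "gripper": 62},
    {"slide": [0, 0, 40], "turn": 0, "gripper": 80},
    {"slide": [0, 0, 0], "turn": 0, "gripper": 80}
  ]
}}

```text
clock: 28.08
eef_pos: [0.5694, 0.0985, 0.1258]
orientation: [0.023, 1.0, -0.009, -0.017]
contact_force: [-0.1, -0.2, 0.2]
opening: 0.0801
```

```bash
python3 w.py pics/w22.png
```

```text
[0.5678 0.0981 0.124 ] [ 0.0228  0.9995 -0.009  -0.0187] 0.07974213550047911 28.125
red [49.1, 137.9] 247 [19, 18] [ 0.4979 -0.0666  0.068 ]
red [173.7, 221.8] 1092 [39, 37] [0.5648 0.015  0.068 ]
blue [496.5, 220.0] 1226 [42, 37] [0.573  0.2617 0.068 ]
blue [473.1, 320.8] 663 [37, 27] [0.661  0.2551 0.068 ]
yellow [352.9, 287.3] 231 [21, 28] [0.6265 0.1548 0.068 ]
green [280.7, 221.2] 1138 [39, 38] [0.5676 0.0982 0.068 ]
green [280.9, 317.8] 872 [35, 31] [0.6533 0.0946 0.068 ]
```

View pics/w22.png

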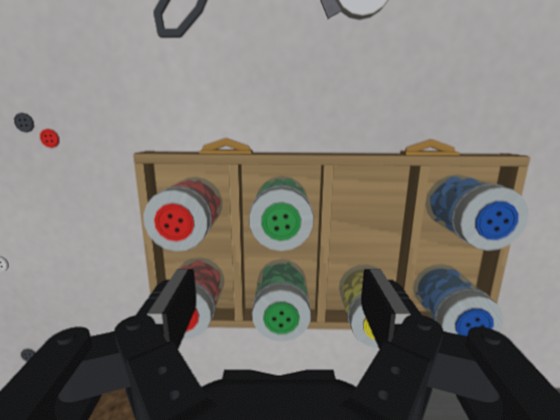

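Green is placed: (281,221) in front of (281,318). Now yellow at (0.4355, -0.279).

Emit:
{"method": "send_rows", "body": {
  "targets": [
    {"slide": [-8, -25, 0], "turn": 0, "gripper": 80},
    {"slide": [-16, -48, 0], "turn": 0, "gripper": 80},
    {"slide": [-17, -50, 0], "turn": 0, "gripper": 80},
    {"slide": [-17, -50, 0], "turn": 0, "gripper": 80},
    {"slide": [-17, -50, 0], "turn": 0, "gripper": 80},
    {"slide": [-17, -50, 0], "turn": 0, "gripper": 80},
    {"slide": [-17, -50, 0], "turn": 0, "gripper": 80},
    {"slide": [-12, -35, 0], "turn": 0, "gripper": 80},
    {"slide": [-5, -15, 0], "turn": 0, "gripper": 80},
    {"slide": [0, 0, 0], "turn": 0, "gripper": 80}
  ]
}}

```text
clock: 29.38
eef_pos: [0.4274, -0.2807, 0.1106]
orientation: [0.02, 0.999, -0.005, -0.03]
contact_force: [0.6, 0.8, 0.4]
opening: 0.08
```

```bash
python3 w.py pics/w23.png
```

```text
[ 0.4278 -0.2796  0.1106] [ 0.0193  0.9993 -0.0048 -0.0303] 0.07986686277602177 29.425
red [452.0, 274.5] 207 [17, 16] [ 0.4656 -0.154   0.068 ]
yellow [281.6, 239.6] 1160 [40, 38] [ 0.4337 -0.2802  0.068 ]
```

Emit:
{"method": "send_rows", "body": {
  "targets": [
    {"slide": [7, -2, 0], "turn": 0, "gripper": 80},
    {"slide": [0, 0, 0], "turn": 0, "gripper": 80},
    {"slide": [0, 0, -25], "turn": 0, "gripper": 80},
    {"slide": [0, 0, -20], "turn": 0, "gripper": 80},
    {"slide": [0, 0, 0], "turn": 0, "gripper": 80}
  ]
}}

```text
clock: 30.05
eef_pos: [0.4406, -0.2741, 0.0651]
orientation: [0.012, 1.0, -0.003, -0.028]
contact_force: [0.4, 0.0, -0.5]
opening: 0.08
```

Emit:
{"method": "send_rows", "body": {
  "targets": [
    {"slide": [-5, -5.5, 0], "turn": -0.015, "gripper": 80},
    {"slide": [0, 0, 0], "turn": 0, "gripper": 80},
    {"slide": [0, 0, -20], "turn": 0, "gripper": 80},
    {"slide": [0, 0, -18], "turn": 0, "gripper": 80},
    {"slide": [0, 0, -8], "turn": 0, "gripper": 80},
    {"slide": [0, 0, 0], "turn": 0, "gripper": 80}
  ]
}}

```text
clock: 30.8
eef_pos: [0.4388, -0.2815, 0.0225]
orientation: [0.021, 0.999, -0.005, -0.024]
contact_force: [0.2, -0.4, 0.3]
opening: 0.0802
```

```bash
python3 w.py pics/w24.png
```

```text
[ 0.439  -0.2817  0.0229] [ 0.0205  0.9995 -0.0056 -0.0236] 0.08000218851043037 30.85
red [521.5, 314.4] 430 [26, 22] [ 0.4535 -0.1719  0.068 ]
yellow [277.9, 216.7] 514 [67, 25] [ 0.4033 -0.2808  0.068 ]
yellow [281.5, 280.8] 2979 [66, 61] [ 0.4332 -0.2804  0.068 ]
```

View pics/w24.png

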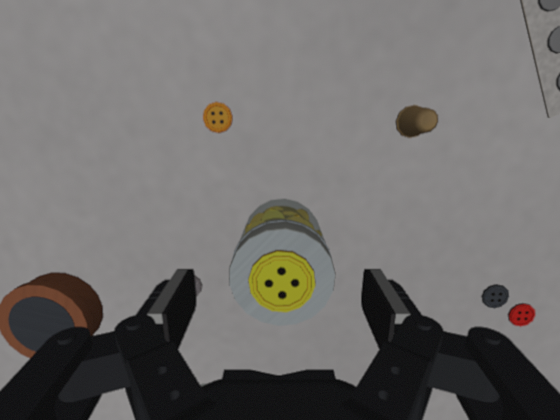

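Emit:
{"method": "send_rows", "body": {
  "targets": [
    {"slide": [-5, 1, -4], "turn": 0, "gripper": 80},
    {"slide": [0, 0, -3], "turn": 0, "gripper": 80},
    {"slide": [0, 0, 0], "turn": 0, "gripper": 58},
    {"slide": [0, 0, 0], "turn": 0, "gripper": 40},
    {"slide": [0, 0, 0], "turn": 0, "gripper": 40},
    {"slide": [0, 0, 0], "turn": 0, "gripper": 40}
  ]
}}

```text
clock: 31.6
eef_pos: [0.4345, -0.281, 0.0172]
orientation: [0.021, 1.0, -0.006, -0.022]
contact_force: [-0.1, 0.4, -0.4]
opening: 0.0486
```

Emit:
{"method": "send_rows", "body": {
  "targets": [
    {"slide": [0, 0, 15], "turn": 0, "gripper": 40},
    {"slide": [0, 0, 40], "turn": 0, "gripper": 40},
    {"slide": [0, 0, 50], "turn": 0, "gripper": 40},
    {"slide": [0, 0, 30], "turn": 0, "gripper": 40},
    {"slide": [0, 0, 0], "turn": 0, "gripper": 40}
  ]
}}

```text
clock: 32.22
eef_pos: [0.4335, -0.2803, 0.1581]
orientation: [0.02, 1.0, -0.006, -0.022]
contact_force: [-0.3, 0.7, -3.5]
opening: 0.0488
```

Emit:
{"method": "send_rows", "body": {
  "targets": [
    {"slide": [8, 25, 0], "turn": 0, "gripper": 40},
    {"slide": [14, 45, 0], "turn": 0, "gripper": 40},
    {"slide": [15, 50, 0], "turn": 0, "gripper": 40},
    {"slide": [15, 50, 0], "turn": 0, "gripper": 40},
    {"slide": [15, 50, 0], "turn": 0, "gripper": 40},
    {"slide": [15, 50, 0], "turn": 0, "gripper": 40},
    {"slide": [15, 50, 0], "turn": 0, "gripper": 40},
    {"slide": [15, 50, 0], "turn": 0, "gripper": 40},
    {"slide": [14, 45, 0], "turn": 0, "gripper": 40},
    {"slide": [8, 28, 0], "turn": 0, "gripper": 40},
    {"slide": [3, 10, 0], "turn": 0, "gripper": 40},
    {"slide": [0, 0, 0], "turn": 0, "gripper": 40}
  ]
}}

```text
clock: 33.72
eef_pos: [0.5593, 0.1843, 0.1425]
orientation: [0.023, 0.999, -0.009, -0.037]
contact_force: [0.2, -0.9, -3.0]
opening: 0.0487
```

```bash
python3 w.py pics/w25.png
```

```text
[0.5592 0.1834 0.1425] [ 0.024   0.999  -0.0089 -0.0371] 0.04868781007741632 33.775
red [79.9, 235.6] 950 [37, 34] [0.5654 0.0133 0.068 ]
red [90.3, 322.6] 707 [34, 30] [0.6479 0.0066 0.068 ]
blue [373.7, 233.9] 995 [37, 35] [0.5737 0.2604 0.068 ]
yellow [279.6, 228.1] 712 [78, 32] [0.5655 0.1825 0.068 ]
yellow [277.7, 296.0] 3155 [68, 63] [0.6276 0.178  0.068 ]
green [177.9, 235.0] 962 [36, 35] [0.5682 0.0966 0.068 ]
```

View pics/w25.png

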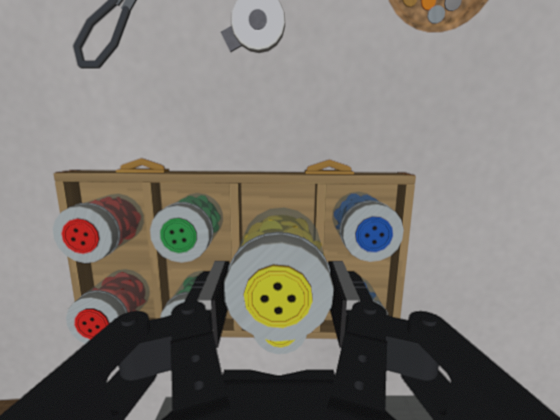

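Emit:
{"method": "send_rows", "body": {
  "targets": [
    {"slide": [8, -2, 0], "turn": 0, "gripper": 40},
    {"slide": [0, 0, 0], "turn": 0, "gripper": 40},
    {"slide": [0, 0, -25], "turn": 0, "gripper": 40},
    {"slide": [0, 0, -20], "turn": 0, "gripper": 40},
    {"slide": [0, 0, 0], "turn": 0, "gripper": 40}
  ]
}}

```text
clock: 34.4
eef_pos: [0.5692, 0.1731, 0.0975]
orientation: [0.029, 0.999, -0.011, -0.036]
contact_force: [-0.4, -0.1, -1.9]
opening: 0.0484
```

Emit:
{"method": "send_rows", "body": {
  "targets": [
    {"slide": [0, 6.5, 0], "turn": 0.01, "gripper": 40},
    {"slide": [0, 0, 0], "turn": 0, "gripper": 40},
    {"slide": [0, 0, -20], "turn": 0, "gripper": 40},
    {"slide": [0, 0, -15], "turn": 0, "gripper": 40},
    {"slide": [0, 0, 0], "turn": 0, "gripper": 40}
  ]
}}

```text
clock: 35.02
eef_pos: [0.5721, 0.1807, 0.0658]
orientation: [0.024, 0.999, -0.01, -0.032]
contact_force: [0.5, -0.4, -1.6]
opening: 0.0487
```

```bash
python3 w.py pics/w26.png
```

```text
[0.5727 0.181  0.0664] [ 0.0244  0.9992 -0.0092 -0.0316] 0.0486632126897873 35.075
red [10.4, 257.6] 884 [25, 48] [0.5675 0.0196 0.068 ]
red [21.1, 373.8] 1303 [47, 40] [0.6492 0.0056 0.068 ]
blue [419.4, 253.1] 2039 [54, 50] [0.5743 0.2615 0.068 ]
blue [398.1, 390.9] 810 [35, 36] [0.6701 0.2535 0.068 ]
yellow [279.6, 228.2] 712 [79, 32] [0.5559 0.1811 0.068 ]
yellow [277.7, 295.9] 3163 [68, 63] [0.5988 0.178  0.068 ]
green [191.1, 226.7] 322 [26, 38] [0.5529 0.1301 0.068 ]
green [137.7, 254.7] 1933 [52, 49] [0.5688 0.0963 0.068 ]
green [160.2, 385.6] 521 [30, 28] [0.6617 0.0968 0.068 ]
```

View pics/w26.png

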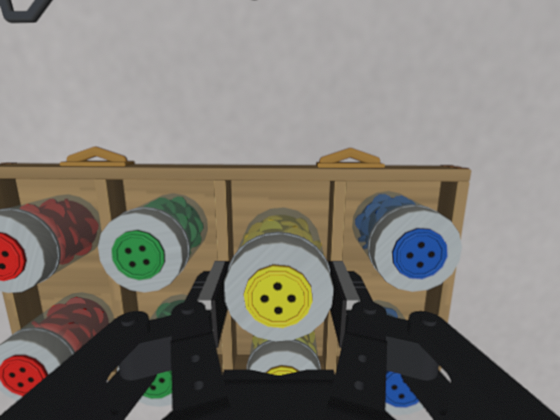

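Yellow is centred in its lane (columns 231–331), with the neighbours clear of the fingers. Lowering.

Emit:
{"method": "send_rows", "body": {
  "targets": [
    {"slide": [0, -0.5, -12], "turn": 0, "gripper": 40},
    {"slide": [0, 0, -12], "turn": 0, "gripper": 40},
    {"slide": [0, 0, -10], "turn": 0, "gripper": 40},
    {"slide": [0, 0, -4], "turn": 0, "gripper": 40},
    {"slide": [0, 0, 0], "turn": 0, "gripper": 40}
  ]
}}

```text
clock: 35.7
eef_pos: [0.5734, 0.1806, 0.0266]
orientation: [0.024, 0.999, -0.009, -0.031]
contact_force: [0.1, 0.3, -2.1]
opening: 0.0484
```

Emit:
{"method": "send_rows", "body": {
  "targets": [
    {"slide": [0, 0, -1.5], "turn": 0, "gripper": 40},
    {"slide": [0, 0, -1], "turn": 0, "gripper": 40}
  ]
}}

```text
clock: 35.95
eef_pos: [0.5739, 0.1808, 0.0244]
orientation: [0.024, 0.999, -0.009, -0.03]
contact_force: [0.3, 0.8, -2.2]
opening: 0.0487
```

Emit:
{"method": "send_rows", "body": {
  "targets": [
    {"slide": [0, 0, -1], "turn": 0, "gripper": 40},
    {"slide": [0, 0, -0.7], "turn": 0, "gripper": 40}
  ]
}}

```text
clock: 36.2
eef_pos: [0.5741, 0.1809, 0.0233]
orientation: [0.024, 0.999, -0.009, -0.03]
contact_force: [-0.2, -1.1, 2.6]
opening: 0.0487
```

Emit:
{"method": "send_rows", "body": {
  "targets": [
    {"slide": [0, 0, 0], "turn": 0, "gripper": 52},
    {"slide": [0, 0, 0], "turn": 0, "gripper": 56},
    {"slide": [0, 0, 0], "turn": 0, "gripper": 60},
    {"slide": [0, 0, 0], "turn": 0, "gripper": 60},
    {"slide": [0, 0, 20], "turn": 0, "gripper": 60},
    {"slide": [0, 0, 40], "turn": 0, "gripper": 60},
    {"slide": [0, 0, 45], "turn": 0, "gripper": 60},
    {"slide": [0, 0, 45], "turn": 0, "gripper": 60},
    {"slide": [0, 0, 0], "turn": 0, "gripper": 60}
  ]
}}

```text
clock: 37.33
eef_pos: [0.5742, 0.1809, 0.1782]
orientation: [0.024, 0.999, -0.008, -0.029]
contact_force: [0.9, -0.4, -0.8]
opening: 0.0597
```

```bash
python3 w.py pics/w27.png; python3 -c "
from h import *
d=viewer.read_camera('side');cv2.imwrite('pics/s27.png',cv2.resize(d['frame'][120:380,170:400],None,fx=2.2,fy=2.2,interpolation=cv2.INTER_CUBIC))"
```

```text
[0.5726 0.1803 0.1759] [ 0.0244  0.9992 -0.0093 -0.0317] 0.059791076238072324 37.375
red [104.8, 206.6] 744 [32, 30] [0.5645 0.014  0.068 ]
red [114.5, 286.7] 609 [30, 26] [0.6476 0.0082 0.068 ]
blue [366.9, 203.9] 790 [33, 31] [0.5726 0.2602 0.068 ]
yellow [281.5, 209.0] 783 [32, 31] [0.5741 0.1807 0.068 ]
yellow [282.9, 293.4] 633 [30, 28] [0.6617 0.1781 0.068 ]
green [192.4, 205.7] 768 [32, 31] [0.5672 0.0971 0.068 ]
```

View pics/w27.png

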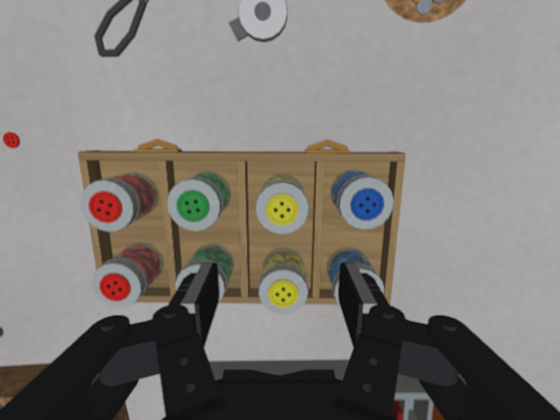

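View pics/s27.png

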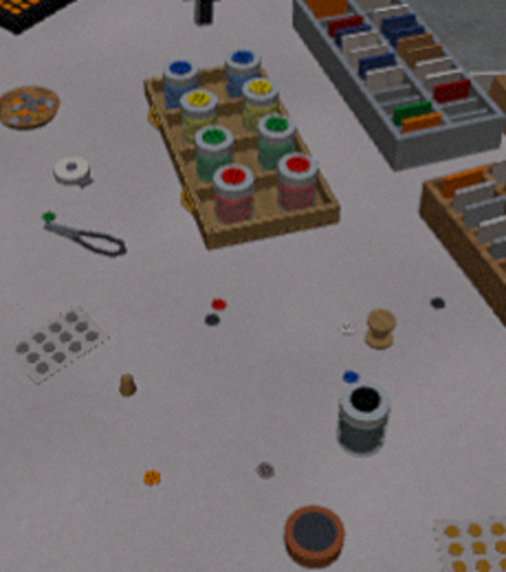

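All four loose jars stand upright in front of their matching stock jars. I'll check stock and black positions in the side view against the start, then hand in.

Run:
```python
from h import *
d=viewer.read_camera("side")
for n,b in blobs(d,30,800).items():
    for uv,a,wh in b:
        if 220<uv[0]<380 and 130<uv[1]<380: print(n,uv)
print(arm.state()["dq"].round(3),arm.state()["contact_force"].round(1))
print(arm.sign_off())
```

```text
red [304.9, 194.3]
red [275.5, 199.5]
blue [279.7, 145.4]
blue [251.4, 150.1]
blue [276.9, 157.9]
blue [248.1, 162.5]
yellow [287.9, 159.1]
yellow [259.8, 164.4]
yellow [286.2, 169.9]
yellow [258.6, 176.6]
green [356.9, 167.5]
green [295.3, 175.8]
green [266.7, 181.5]
green [293.9, 189.4]
green [265.0, 194.8]
black [335.6, 301.2]
[-0.001  0.019 -0.     0.015 -0.     0.002  0.002] [-0.2 -0.5 -1.5]
the job is handed in; nothing more can be done
None
```

The red, blue, green and yellow jars now stand upright in their matching lanes, each in front of its stock jar. I lowered each one in 1–2 mm steps until it touched down; the force reading reached at most about 10 N. I handed in at about 37 s with the gripper clear above the tray.

- **Last checks:** in the side view, the stock jars and the black jar are within 0.2 px of where they started. The last wrist and side pictures show the four placed jars upright and centred in their lanes.
- **Fingertip height disagreed:** the camera put the fingertips about 30 mm higher than the reported tool position and the given tip length imply. Because of that, my first grip on the red jar closed above its lid. It did not move the jar, and I used the camera-based height from then on.
- **Tool tilt:** the tool tilted by up to about 4° over the run. At touchdown it was within about 1–1.5° of its tilt when it gripped each jar, so the jars were set down nearly level.

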